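Line up motors by height on the inspection board

ROBOT

A 6-joint arm with a two-finger parallel gripper is mounted at the origin on the work surface. World frame = base frame: x ahead of the robot, y to its left, z up, the work surface at z = 0. Lengths are in m, angles in rad, forces in N, time in s.
With the tool pointing down it reaches from about 0.35 to 0.775 m from the base axis. Payload 5.5 kg.
Tool frame: the origin (TCP) lies midway between the tips of the shut fingers; the grasp point (between the pads) lies 19 mm behind it (env.tcp_to_grasp is the distance from the TCP to the grasp point, in m); z points along the fingers, y is the direction in which the jaws open and shut (so a half turn about z gives the same grasp; the last joint's range is limited). The gripper opens to 85 mm and grips with 20 to 120 N. Pads are 22 mm wide; open, the fingers measure 114 mm over their backs; the gripper's body (76 mm by 85 mm) begins 54 mm behind the grasp point. The pads swing forward as they close: fully open they stand 13 mm farther back than shut.
Start: joints at [-1.428, 0.313, 0.046, 1.304, 0, 1.431], TCP at [0.16, -0.552, 0.194] pointing down, gripper open.
Joint ranges: [-2.76, 2.76], [-0.86, 1.69], [-1.03, 1.26], [-2.2, 2.34], [-1.47, 1.5], [-3.14, 3.14]. Speed limits (rad/s): [2.57, 2.57, 3.14, 3.14, 3.14, 3.14].

INTERFACE

Orientations are given as a unit quaternion [w, x, y, z].
In Python, from workcell import get_state, viewer, hand_in, finder, env gives the robot as it stands.
- The arm moves only by the tool arm_command, never from a script. Its argument "motion" is a list of rows, each an object of numbers: "x", "y", "z": the shift along the tool's x, y, z in mm; "rx", "ry", "rz": the turn, a rotation vector about the tool's x, y, z in degrees; "hand": the closure, from -1 (fully open) to 1 (shut). A call has 1 to 10 rows; each row is the pose to reach, as a shift and turn from the pose commanded when the call began, along the tool's axes at that moment; what a row does not reach only later rows make up. A row lasts 1/8 s, in which the tool goes at most 62.5 mm and 10.7 degrees, less where a joint would pass 70% of its speed; a pose out of reach is approached as far as the arm can. A call with a gripper value outside its range is refused whole. The fingers move at their own pace and stop on an object; "force" is the grip in N (left out, the last holds). Time passes only in rows, so rows that repeat a pose let the fingers close. It gives the time, the measured TCP pose, the force and the opening at its end, in the units of the state.
- get_state(): the state, without advancing time (a new reading comes with each control period).
- viewer.read_camera(name): name is "scene" or "top" or "wrist"; returns a dict with "image" (400x640x3 uint8, red, green, blue), "z_map" (400x640 float32, m along the optical axis (not along the pixel's ray), 0 where there is no reading), "intrinsics" (3x3 intrinsics, pixels), "rvec" (rotation vector, rad) and "tvec" (3), from world to camera coordinates, as OpenCV has them. Camera axes: x right, y down, z forward; pixel columns grow to the right and rows downward; lengths in m; the calibration is good to about 2 mm. The wrist camera is an equidistant fisheye: a pixel r from the principal point sees the ray r / f radians off the axis. A picture is of the moment at which its call begins.
- hand_in(): hands the job in, once; it reports no verdict.
Trained networks look in a picture, given as the dict that the camera call returned (one of the last four; its "shot" number tells which), for a name from the list of things; names that differ only in an ending like _2 or _b are one class to them, and where a whole thing is asked for, a point or a joint stands for the part that bears it (a point fixed in the world has none). Each returns a list of dicts, best first, with "score" (0 to 1); they miss things now and then, are a little off and sometimes report something else, mostly with a low value. They report only what shows in the picture. A call takes as long as a camera call.
- finder.find_in(picture, query): "at" ([column, row] in pixels, amid what is visible of it).
- finder.masks_of(picture, query): "region" (400x640 bool, what is visible of it) and "at" ([column, row] in pixels, amid what is visible of it).
The state is a dict: "clock": time; "joint_pos": joint angles; "qvel": joint speeds; "tau": joint torques, N m; "tcp_pos": TCP position; "orientation": TCP orientation; "wrist_force": force on the tool from outside, world axes, zero at the start; "ft_torque": the same for the moment, N m; "finger_gap": finger opening in m.
Only numpy, scipy, OpenCV 4.12 (cv2) and the standard library are available. Lean on these libraries where they do the work, as an engineer would, in place of code of your own. Each camera call takes 0.05 s, during which the arm holds its last target.

TASK

Set the four steel motors out for inspection: one standing upright and centred on each rubber disc of the plywood strip, in order of height, the tallest on the disc next to the upright steel pin and the shortest at the other end of the row. Put each one down gently, do not drop any, and leave them all standing still.

Things in the scene. Friction and masses are not known exactly. Their poses are not given: they have to be found in the camera images.
- motor_tall: the tallest of four loose steel-canned electric motors (a slim column), standing upright on the bench at the start: a plain smooth steel cylinder 40 mm in diameter and 78 mm high, with a black top face and, in its middle, a shaft stub 8 mm thick that stands 8 mm above the can. Origin: centre of the underside; z is the motor's axis, upwards. Rigid; 350 g give or take a third.
- motor_mid: the second tallest of four loose steel-canned electric motors (a stout column), standing upright on the bench at the start: a plain smooth steel cylinder 46 mm in diameter and 62 mm high, with a black top face and, in its middle, a shaft stub 8 mm thick that stands 8 mm above the can. Origin: centre of the underside; z is the motor's axis, upwards. Rigid; 320 g give or take a third.
- motor_low: the third tallest of four loose steel-canned electric motors (the narrowest), standing upright on the bench at the start: a plain smooth steel cylinder 38 mm in diameter and 46 mm high, with a black top face and, in its middle, a shaft stub 8 mm thick that stands 8 mm above the can. Origin: centre of the underside; z is the motor's axis, upwards. Rigid; 180 g give or take a third.
- motor_short: the shortest of four loose steel-canned electric motors (a flat, wide drum), standing upright on the bench at the start: a plain smooth steel cylinder 52 mm in diameter and 30 mm high, with a black top face and, in its middle, a shaft stub 8 mm thick that stands 8 mm above the can. Origin: centre of the underside; z is the motor's axis, upwards. Rigid; 200 g give or take a third.
- seat_a: one of four identical black rubber discs, 60 mm wide, 3 mm thick, fixed flat in a straight row a, b, c, d, 88 mm apart, on a fixed plywood strip (440 x 80 mm, 12 mm thick) on the bench; this one ends the row. Origin: centre of the underside, on the strip's top; a motor stands on the disc's top, 3 mm above the origin, 15 mm above the bench. z up, y along the row from a to d.
- seat_b: one of four identical black rubber discs, 60 mm wide, 3 mm thick, fixed flat in a straight row a, b, c, d, 88 mm apart, on a fixed plywood strip (440 x 80 mm, 12 mm thick) on the bench. Origin: centre of the underside, on the strip's top; a motor stands on the disc's top, 3 mm above the origin, 15 mm above the bench. z up, y along the row from a to d.
- seat_c: one of four identical black rubber discs, 60 mm wide, 3 mm thick, fixed flat in a straight row a, b, c, d, 88 mm apart, on a fixed plywood strip (440 x 80 mm, 12 mm thick) on the bench. Origin: centre of the underside, on the strip's top; a motor stands on the disc's top, 3 mm above the origin, 15 mm above the bench. z up, y along the row from a to d.
- seat_d: one of four identical black rubber discs, 60 mm wide, 3 mm thick, fixed flat in a straight row a, b, c, d, 88 mm apart, on a fixed plywood strip (440 x 80 mm, 12 mm thick) on the bench; this one ends the row. Origin: centre of the underside, on the strip's top; a motor stands on the disc's top, 3 mm above the origin, 15 mm above the bench. z up, y along the row from a to d.
- post: upright steel pin, 16 mm in diameter, 50 mm high, fixed on the strip in line with the discs, 66 mm beyond the centre of the end disc at one end of the row (disc a or disc d, it differs from start to start); the other end has only a flat steel stud 3 mm high. Origin: centre of the pin's underside, on the strip's top.

How it is judged:
By the outcome, as a careful person would: the job done as asked, in the order asked, and still so for the second after the job is handed in, with the robot touching nothing.
It also fails if it takes over 96 s, if anything falls off the work surface, if the arm or the gripper's body presses on something with over 40 N, if the wrist force passes 120 N, or if a joint passes its speed limit or range.

## Working session

There is one attempt and no reset: what is moved stays moved. The work goes in short steps, Python scripts to look and compute and a tool call to move; the robot and the scene stay as the last step left them, time stands still between calls to the robot, and variables do not carry over. Pictures are saved under pics/ and viewed, and the job is handed in when it is done.

Besides the shell and the picture viewer there is one more tool, called after ">>>" as a command line: name --argument value ..., lists and objects as JSON in quotes. arm_command: Moves the arm, as the interface text tells. Its arguments: {"type":"object","properties":{"motion":{"type":"array","items":{"type":"object","properties":{"x":{"type":"number"},"y":{"type":"number"},"z":{"type":"number"},"rx":{"type":"number"},"ry":{"type":"number"},"rz":{"type":"number"},"hand":{"type":"number"}}}},"force":{"type":"number"}},"required":["motion"]}

```bash
mkdir -p pics; ls; cat > h.py <<'E'
import numpy as np, cv2
from workcell import get_state, viewer, hand_in, finder, env
def save(p,n): cv2.imwrite('pics/'+n,p['image'][:,:,::-1])
def cloud(p):
    K=p['intrinsics'];R=cv2.Rodrigues(np.array(p['rvec'],float))[0];t=np.array(p['tvec'],float).ravel()
    v,u=np.mgrid[0:400,0:640];z=p['z_map'].astype(float)
    P=np.stack([(u-K[0][2])/K[0][0]*z,(v-K[1][2])/K[1][1]*z,z],-1)
    W=(P-t)@R; W[z==0]=np.nan
    return W
E
python3 - <<'E'
from h import *
s=get_state();print(s['clock'],s['tcp_pos'],s['orientation'],s['finger_gap'],env.tcp_to_grasp)
for n in ['scene','top']:
    p=viewer.read_camera(n);save(p,n+'0.png')
    W=cloud(p)
    for q in ['motor_tall','motor_mid','motor_low','motor_short','seat_a','post']:
        for r in finder.masks_of(p,q)[:5]:
            m=r['region'];X=W[m];X=X[~np.isnan(X[:,0])]
            if len(X)<5: print(n,q,r['at'],r['score'],len(X));continue
            zt=np.percentile(X[:,2],90)
            T=X[abs(X[:,2]-zt)<.004]
            print(n,q,np.round(r['at'],1),round(r['score'],2),m.sum(),'med',np.round(np.median(X,0),4),'top',np.round(((T.max(0)+T.min(0))/2),4),np.round(np.ptp(T,axis=0),3))
E
```

```text
pics
0.0 [ 0.16034976 -0.55157116  0.1932928 ] [-9.36709928e-04  9.90020444e-01  1.40920695e-01 -3.72425912e-06] 0.08507675200436868 0.0187
scene motor_tall [276.  126.7] 0.85 461 med [ 0.3979 -0.2841  0.0482] top [ 0.39   -0.2965  0.0784] [0.037 0.039 0.007]
scene motor_low [392.  215.2] 0.72 470 med [0.4645 0.1207 0.0353] top [0.4549 0.1165 0.047 ] [0.035 0.036 0.008]
scene motor_short [470.5 238.3] 0.83 646 med [0.4107 0.2655 0.0292] top [0.3999 0.2635 0.0316] [0.05  0.05  0.008]
scene seat_a [350.6 278.3] 0.89 765 med [0.6306 0.1469 0.0148] top [0.6284 0.1456 0.015 ] [0.062 0.062 0.006]
scene seat_a [286.9 227.8] 0.82 508 med [ 0.617  -0.0276  0.0147] top [ 0.6158 -0.0288  0.0149] [0.061 0.059 0.006]
scene seat_a [315.8 249.9] 0.72 564 med [0.6238 0.0589 0.0148] top [0.6236 0.0587 0.0154] [0.059 0.059 0.006]
scene seat_a [262.3 204.7] 0.62 426 med [ 0.6098 -0.1158  0.0147] top [ 0.6083 -0.1171  0.0148] [0.06  0.062 0.005]
scene post [376.6 292.8] 0.54 188 med [0.6399 0.2138 0.0458] top [0.6354 0.2125 0.0609] [0.013 0.013 0.005]
top motor_tall [448.2 255.8] 0.83 268 med [ 0.3878 -0.2895  0.0763] top [ 0.3876 -0.2967  0.0807] [0.034 0.035 0.007]
top motor_mid [367.4 230.6] 0.72 272 med [ 0.4434 -0.0949  0.0618] top [ 0.4436 -0.0964  0.0652] [0.04  0.043 0.007]
top motor_low [287.9 233.9] 0.48 186 med [0.453  0.1134 0.0455] top [0.4539 0.116  0.0489] [0.033 0.031 0.007]
top motor_short [232.4 248. ] 0.87 352 med [0.3987 0.2598 0.0299] top [0.3976 0.2624 0.0334] [0.049 0.05  0.007]
top seat_a [278.7 157.1] 0.85 366 med [0.629  0.143  0.0144] top [0.6277 0.1407 0.0179] [0.057 0.052 0.008]
top seat_a [344.8 165.1] 0.74 413 med [ 0.6155 -0.0307  0.0144] top [ 0.6135 -0.0297  0.0172] [0.059 0.056 0.008]
top seat_a [307.1 164.6] 0.65 377 med [0.6223 0.0591 0.0143] top [0.6214 0.0582 0.017 ] [0.057 0.056 0.007]
top seat_a [374.4 172.4] 0.6 371 med [ 0.6074 -0.1164  0.0142] top [ 0.6069 -0.1173  0.0166] [0.054 0.056 0.007]
```

View pics/scene0.png

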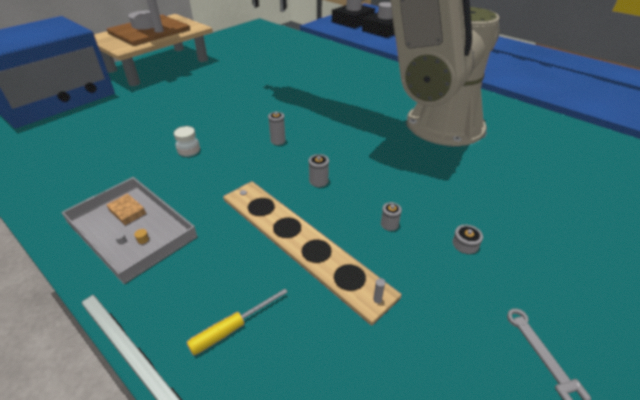

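View pics/top0.png

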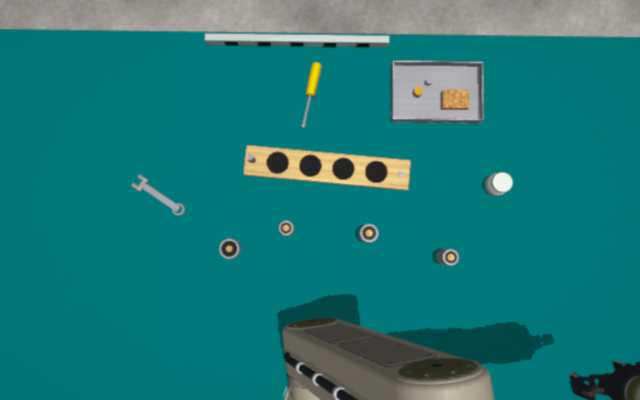

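The scene shows the strip with the pin at its near (+y) end, px (379,290) in the scene picture and (251,159) in top. The four motors stand in front of the strip, and the motor heights agree with the specs. I'll refine the positions with pixel centroids and known heights.

```bash
cat >> h.py <<'E'
def ray(p,uv,h):
    K=np.array(p['intrinsics'],float);R=cv2.Rodrigues(np.array(p['rvec'],float))[0];t=np.array(p['tvec'],float).ravel()
    d=R.T@np.linalg.inv(K)@np.array([uv[0],uv[1],1.]);c=-R.T@t
    return c+d*(h-c[2])/d[2]
H=dict(motor_tall=.078,motor_mid=.062,motor_low=.046,motor_short=.030)
def topcentre(p,W,xy,h,rad=.034):
    m=(np.hypot(W[...,0]-xy[0],W[...,1]-xy[1])<rad)&(abs(W[...,2]-h)<.004)
    m2=(np.hypot(W[...,0]-xy[0],W[...,1]-xy[1])<rad)&(abs(W[...,2]-h)<.011)&(W[...,2]>h-.003)
    m2=cv2.morphologyEx(m2.astype(np.uint8),cv2.MORPH_CLOSE,np.ones((3,3)))
    c=max(cv2.findContours(m2,cv2.RETR_EXTERNAL,cv2.CHAIN_APPROX_NONE)[0],key=len)
    e=cv2.fitEllipse(c); 
    v,u=np.nonzero(m)
    return ray(p,(u.mean(),v.mean()),h), ray(p,e[0],h)
E
python3 - <<'E'
from h import *
mot=dict(motor_tall=(.389,-.2965),motor_mid=(.4436,-.096),motor_low=(.4545,.1163),motor_short=(.399,.263))
for n in ['scene','top']:
    p=viewer.read_camera(n);W=cloud(p)
    for k,xy in mot.items():
        a,b=topcentre(p,W,xy,H[k]); print(n,k,np.round(a,4),np.round(b,4))
    S=[]
    for r in finder.masks_of(p,'seat_a'):
        if r['score']<.4: continue
        v,u=np.nonzero(r['region']); S.append(ray(p,(u.mean(),v.mean()),.015)[:2])
    S=np.array(sorted(S,key=lambda s:-s[1])); print(n,np.round(S,4).tolist(), np.round(np.linalg.norm(np.diff(S,axis=0),axis=1),4))
    d=S[0]-S[-1];d/=np.linalg.norm(d);c=S.mean(0)
    print('fit',[np.round(c+d*.088*k,4).tolist() for k in (1.5,.5,-.5,-1.5)],np.degrees(np.arctan2(d[0],d[1])))
E
```

```text
scene motor_tall [ 0.3913 -0.2926  0.078 ] [ 0.3894 -0.2938  0.078 ]
scene motor_mid [ 0.4473 -0.0929  0.062 ] [ 0.4463 -0.0937  0.062 ]
scene motor_low [0.4569 0.1171 0.046 ] [0.4557 0.1166 0.046 ]
scene motor_short [0.4015 0.264  0.03  ] [0.4006 0.2638 0.03  ]
scene [[0.6299, 0.1463], [0.6243, 0.0593], [0.6161, -0.0291]] [0.0872 0.0887]
fit [[0.6337, 0.1904], [0.6269, 0.1027], [0.62, 0.015], [0.6131, -0.0728]] 4.489535109109496
top motor_tall [ 0.3881 -0.2976  0.078 ] [ 0.388  -0.2975  0.078 ]
top motor_mid [ 0.4444 -0.0962  0.062 ] [ 0.4446 -0.0966  0.062 ]
top motor_low [0.4539 0.1146 0.046 ] [0.454  0.1142 0.046 ]
top motor_short [0.3974 0.2612 0.03  ] [0.3978 0.2613 0.03  ]
top [[0.6293, 0.1449], [0.6205, 0.058], [0.6163, -0.0305], [0.6085, -0.1177]] [0.0873 0.0886 0.0876]
fit [[0.6291, 0.1453], [0.6221, 0.0575], [0.6152, -0.0302], [0.6082, -0.1179]] 4.522301228531203
```

>>> arm_command --motion '[{"z":-20,"rz":-10},{"z":-40,"rz":-20},{"z":-40,"rz":-30},{"z":-40,"rz":-40},{"z":-40,"rz":-50},{"z":-40,"rz":-60},{"z":-40,"rz":-69.3},{"z":-40,"rz":-69.3},{"z":-40,"rz":-69.3}]' --force 50

```text
invalid input at $.motion[0]: expected keys x, y, z, rx, ry, rz, hand
```

>>> arm_command --motion '[{"x":0,"y":0,"z":-20,"rx":0,"ry":0,"rz":-10,"hand":-1},{"x":0,"y":0,"z":-40,"rx":0,"ry":0,"rz":-20,"hand":-1},{"x":0,"y":0,"z":-40,"rx":0,"ry":0,"rz":-30,"hand":-1},{"x":0,"y":0,"z":-40,"rx":0,"ry":0,"rz":-40,"hand":-1},{"x":0,"y":0,"z":-40,"rx":0,"ry":0,"rz":-50,"hand":-1},{"x":0,"y":0,"z":-40,"rx":0,"ry":0,"rz":-60,"hand":-1},{"x":0,"y":0,"z":-40,"rx":0,"ry":0,"rz":-69.3,"hand":-1},{"x":0,"y":0,"z":-40,"rx":0,"ry":0,"rz":-69.3,"hand":-1}]' --force 50

```text
clock: 1.9
tcp_pos: [0.1605, -0.5522, 0.2342]
orientation: [0.0, 0.735, 0.678, -0.0]
wrist_force: [0.0, -0.0, -0.0]
finger_gap: 0.0854
```

```bash
cat >> h.py <<'E'
from scipy.spatial.transform import Rotation as Ro
def tool():
    s=get_state();q=s['orientation'];return s,Ro.from_quat([q[1],q[2],q[3],q[0]])
def go(P):
    s,R=tool();return np.round(R.inv().apply(np.array(P)-s['tcp_pos'])*1000,1)
E
cat > st.py <<'E'
from h import *
import sys
s,R=tool()
print(round(s['clock'],2),'tcp',np.round(s['tcp_pos'],4),'j',np.round(s['joint_pos'],2),'gap',round(s['finger_gap'],4),'F',np.round(s['wrist_force'],1))
print('tool x',np.round(R.as_matrix()[:,0],4),'z',np.round(R.as_matrix()[:,2],4),'yaw x from +y',np.degrees(np.arctan2(R.as_matrix()[0,0],R.as_matrix()[1,0])).round(2))
for a in sys.argv[1:]: print(a,go([float(x) for x in a.split(',')]))
E
python3 st.py .3887,-.2957,.234
```

```text
1.9 tcp [ 0.1605 -0.5522  0.2342] j [-1.43  0.31  0.13  1.4   0.    0.22] gap 0.0854 F [ 0. -0. -0.]
tool x [ 8.020e-02  9.968e-01 -1.000e-04] z [ 0.e+00 -1.e-04 -1.e+00] yaw x from +y 4.6
.3887,-.2957,.234 [2.74e+02 2.07e+02 2.00e-01]
```

>>> arm_command --motion '[{"x":25,"y":20,"z":0,"rx":0,"ry":0,"rz":0,"hand":-1},{"x":65,"y":50,"z":0,"rx":0,"ry":0,"rz":0,"hand":-1},{"x":110,"y":83,"z":0,"rx":0,"ry":0,"rz":0,"hand":-1},{"x":155,"y":117,"z":0,"rx":0,"ry":0,"rz":0,"hand":-1},{"x":200,"y":151,"z":0,"rx":0,"ry":0,"rz":0,"hand":-1},{"x":240,"y":181,"z":0,"rx":0,"ry":0,"rz":0,"hand":-1},{"x":265,"y":200,"z":0,"rx":0,"ry":0,"rz":0,"hand":-1},{"x":274,"y":207,"z":0,"rx":0,"ry":0,"rz":0,"hand":-1},{"x":274,"y":207,"z":0,"rx":0,"ry":0,"rz":0,"hand":-1},{"x":274,"y":207,"z":0,"rx":0,"ry":0,"rz":0,"hand":-1}]'

```text
clock: 3.15
tcp_pos: [0.3878, -0.2961, 0.2341]
orientation: [0.0, 0.735, 0.678, -0.0]
wrist_force: [-0.3, -0.3, -1.1]
finger_gap: 0.0858
```

```bash
cat >> h.py <<'E'
def wcloud(p):
    K=np.array(p['intrinsics'],float);R=cv2.Rodrigues(np.array(p['rvec'],float))[0];t=np.array(p['tvec'],float).ravel()
    v,u=np.mgrid[0:400,0:640];z=p['z_map'].astype(float)
    x=(u-K[0,2])/K[0,0];y=(v-K[1,2])/K[1,1];r=np.hypot(x,y)+1e-9
    k=np.tan(np.minimum(r,1.5))/r
    P=np.stack([x*k*z,y*k*z,z],-1);W=(P-t)@R;W[(z==0)|(r>1.4)]=np.nan
    return W
def wray(p,uv,h):
    K=np.array(p['intrinsics'],float);R=cv2.Rodrigues(np.array(p['rvec'],float))[0];t=np.array(p['tvec'],float).ravel()
    x=(uv[0]-K[0,2])/K[0,0];y=(uv[1]-K[1,2])/K[1,1];r=np.hypot(x,y)+1e-9
    d=R.T@np.array([x/r*np.sin(r),y/r*np.sin(r),np.cos(r)]);c=-R.T@t
    return c+d*(h-c[2])/d[2]
E
python3 st.py
python3 - <<'E'
from h import *
p=viewer.read_camera('wrist');save(p,'w1.png');W=wcloud(p)
for q in ['motor_tall','seat_a']:
  for r in finder.masks_of(p,q)[:4]:
    v,u=np.nonzero(r['region']);X=W[r['region']];X=X[~np.isnan(X[:,0])]
    print(q,r['score'],r['at'],np.median(X,0),np.percentile(X[:,2],[5,95]))
    T=X[abs(X[:,2]-.078)<.003]; 
    if len(T)>5: print((T.max(0)+T.min(0))/2,T.mean(0),np.ptp(T,axis=0))
    if q[0]=='s':print(wray(p,(u.mean(),v.mean()),.015))
E
```

```text
3.15 tcp [ 0.3878 -0.2961  0.2341] j [-0.82  0.13 -0.09  1.35 -0.    0.83] gap 0.0858 F [-0.3 -0.3 -1.1]
tool x [ 8.030e-02  9.968e-01 -4.000e-04] z [-3.e-04 -3.e-04 -1.e+00] yaw x from +y 4.61
motor_tall 0.6 [326.6, 169.9] [ 0.38810812 -0.29560139  0.0785669 ] [0.02986463 0.08117954]
[ 0.38811674 -0.2991025   0.07804016] [ 0.38808083 -0.29886188  0.07874771] [0.03928969 0.03757492 0.00589758]
seat_a 0.6 [472.0, 27.6] [ 0.60721958 -0.12052612  0.0150842 ] [0.01305771 0.01645909]
[ 0.60733447 -0.12039135  0.015     ]
```

View pics/w1.png

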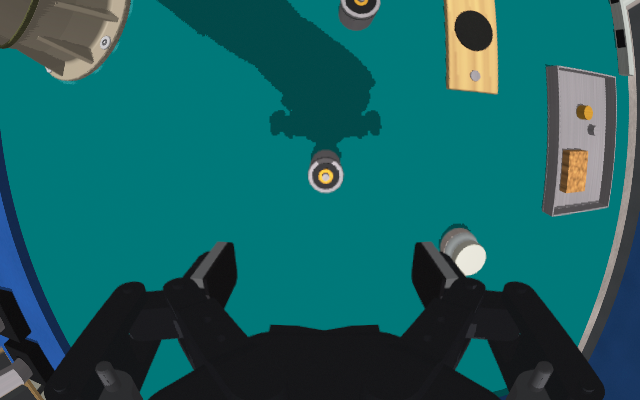

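```bash
python3 st.py .3884,-.2966,.026
```

```text
3.3 tcp [ 0.3877 -0.2961  0.2341] j [-0.82  0.13 -0.09  1.35 -0.    0.83] gap 0.0856 F [-0.3 -0.4  0.9]
tool x [ 8.050e-02  9.968e-01 -1.000e-04] z [-2.e-04 -1.e-04 -1.e+00] yaw x from +y 4.62
.3884,-.2966,.026 [ -0.4   0.8 208.1]
```

The wrist view shows the tall motor at (325,176), midway between the fingers at 225 and 425. Descending.

>>> arm_command --motion '[{"x":0,"y":1,"z":30,"rx":0,"ry":0,"rz":0,"hand":-1},{"x":0,"y":1,"z":75,"rx":0,"ry":0,"rz":0,"hand":-1},{"x":0,"y":1,"z":120,"rx":0,"ry":0,"rz":0,"hand":-1},{"x":0,"y":1,"z":160,"rx":0,"ry":0,"rz":0,"hand":-1},{"x":0,"y":1,"z":190,"rx":0,"ry":0,"rz":0,"hand":-1},{"x":0,"y":1,"z":208,"rx":0,"ry":0,"rz":0,"hand":-1},{"x":0,"y":1,"z":208,"rx":0,"ry":0,"rz":0,"hand":-1},{"x":0,"y":1,"z":208,"rx":0,"ry":0,"rz":0,"hand":-1}]'

```text
clock: 4.3
tcp_pos: [0.3895, -0.2961, 0.0269]
orientation: [0.0, 0.735, 0.679, -0.0]
wrist_force: [0.6, -0.1, -0.8]
finger_gap: 0.0852
```

>>> arm_command --motion '[{"x":0,"y":0,"z":0,"rx":0,"ry":0,"rz":0,"hand":-0.5},{"x":0,"y":0,"z":0,"rx":0,"ry":0,"rz":0,"hand":0},{"x":0,"y":0,"z":0,"rx":0,"ry":0,"rz":0,"hand":0.5},{"x":0,"y":0,"z":0,"rx":0,"ry":0,"rz":0,"hand":1},{"x":0,"y":0,"z":0,"rx":0,"ry":0,"rz":0,"hand":1},{"x":0,"y":0,"z":0,"rx":0,"ry":0,"rz":0,"hand":1},{"x":0,"y":0,"z":0,"rx":0,"ry":0,"rz":0,"hand":1},{"x":0,"y":0,"z":0,"rx":0,"ry":0,"rz":0,"hand":1}]' --force 50

```text
clock: 5.3
tcp_pos: [0.3896, -0.2958, 0.0271]
orientation: [0.001, 0.734, 0.679, -0.0]
wrist_force: [-1.2, 0.5, 4.4]
finger_gap: 0.038
```

```bash
python3 st.py
```

```text
5.3 tcp [ 0.3896 -0.2958  0.0271] j [-0.81  0.27 -0.45  0.85 -0.    0.84] gap 0.038 F [-1.2  0.5  4.4]
tool x [ 0.0783  0.9969 -0.0012] z [ 8.0e-04 -1.2e-03 -1.0e+00] yaw x from +y 4.49
```

>>> arm_command --motion '[{"x":0,"y":0,"z":-10,"rx":0,"ry":0,"rz":0,"hand":1},{"x":0,"y":0,"z":-35,"rx":0,"ry":0,"rz":0,"hand":1},{"x":0,"y":0,"z":-70,"rx":0,"ry":0,"rz":0,"hand":1},{"x":0,"y":0,"z":-105,"rx":0,"ry":0,"rz":0,"hand":1},{"x":0,"y":0,"z":-130,"rx":0,"ry":0,"rz":0,"hand":1},{"x":0,"y":0,"z":-140,"rx":0,"ry":0,"rz":0,"hand":1},{"x":0,"y":0,"z":-140,"rx":0,"ry":0,"rz":0,"hand":1}]'

```text
clock: 6.18
tcp_pos: [0.3894, -0.2954, 0.1663]
orientation: [0.0, 0.734, 0.679, -0.0]
wrist_force: [-0.1, -0.5, -4.0]
finger_gap: 0.0377
```

```bash
python3 st.py .6296,.1458,.167
```

```text
6.17 tcp [ 0.3894 -0.2954  0.1663] j [-0.81  0.16 -0.23  1.19 -0.    0.84] gap 0.0377 F [-0.1 -0.5 -4. ]
tool x [ 7.840e-02  9.969e-01 -3.000e-04] z [ 3.e-04 -4.e-04 -1.e+00] yaw x from +y 4.5
.6296,.1458,.167 [458.7 204.9  -0.8]
```

>>> arm_command --motion '[{"x":20,"y":9,"z":0,"rx":0,"ry":0,"rz":0,"hand":1},{"x":60,"y":27,"z":0,"rx":0,"ry":0,"rz":0,"hand":1},{"x":108,"y":48,"z":0,"rx":0,"ry":0,"rz":0,"hand":1},{"x":160,"y":71,"z":0,"rx":0,"ry":0,"rz":0,"hand":1},{"x":212,"y":94,"z":0,"rx":0,"ry":0,"rz":0,"hand":1},{"x":264,"y":118,"z":0,"rx":0,"ry":0,"rz":0,"hand":1},{"x":316,"y":141,"z":0,"rx":0,"ry":0,"rz":0,"hand":1},{"x":364,"y":162,"z":0,"rx":0,"ry":0,"rz":0,"hand":1},{"x":405,"y":181,"z":0,"rx":0,"ry":0,"rz":0,"hand":1},{"x":435,"y":194,"z":0,"rx":0,"ry":0,"rz":0,"hand":1}]'

```text
clock: 7.42
tcp_pos: [0.6164, 0.1251, 0.1637]
orientation: [-0.001, 0.734, 0.679, -0.001]
wrist_force: [-0.2, 0.5, -4.8]
finger_gap: 0.0378
```

>>> arm_command --motion '[{"x":14,"y":6,"z":0,"rx":0,"ry":0,"rz":0,"hand":1},{"x":23,"y":11,"z":0,"rx":0,"ry":0,"rz":0,"hand":1},{"x":23,"y":11,"z":0,"rx":0,"ry":0,"rz":0,"hand":1},{"x":23,"y":11,"z":0,"rx":0,"ry":0,"rz":0,"hand":1}]'

```text
clock: 7.92
tcp_pos: [0.6292, 0.1441, 0.1661]
orientation: [0.0, 0.735, 0.678, -0.0]
wrist_force: [0.0, -1.2, -3.5]
finger_gap: 0.0378
```

```bash
python3 st.py .6296,.1458,.042
python3 - <<'E'
from h import *
p=viewer.read_camera('wrist');save(p,'w2.png');W=wcloud(p)
for q in ['motor_tall','seat_a']:
  for r in finder.masks_of(p,q)[:4]:
    v,u=np.nonzero(r['region']);X=W[r['region']];X=X[~np.isnan(X[:,0])]
    print(q,r['score'],r['at'],np.median(X,0),np.percentile(X[:,2],[5,95]))
    if q[0]=='s':print(wray(p,(u.mean(),v.mean()),.015))
E
```

```text
7.92 tcp [0.6292 0.1441 0.1661] j [ 0.1   0.46  0.2   1.31 -0.    1.75] gap 0.0378 F [ 0.  -1.2 -3.5]
tool x [ 7.960e-02  9.968e-01 -5.000e-04] z [-5.e-04 -5.e-04 -1.e+00] yaw x from +y 4.57
.6296,.1458,.042 [  1.8   0.3 124.1]
motor_tall 0.75 [326.5, 247.8] [0.62858936 0.14897986 0.21706638] [0.15559186 0.2197447 ]
seat_a 0.78 [324.8, 306.4] [ 0.61600432 -0.03668259  0.01508887] [0.01378776 0.01629435]
[ 0.61569145 -0.03696488  0.015     ]
seat_a 0.66 [325.9, 171.1] [0.63022031 0.14706805 0.01519373] [0.01372637 0.01646541]
[0.6299045  0.14721128 0.015     ]
```

View pics/w2.png

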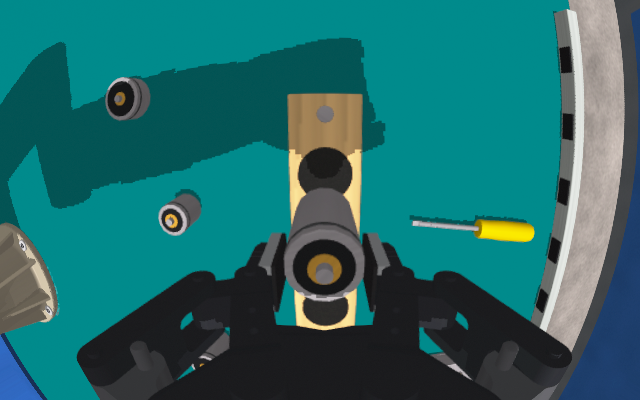

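>>> arm_command --motion '[{"x":1,"y":0,"z":20,"rx":0,"ry":0,"rz":0,"hand":1},{"x":1,"y":0,"z":50,"rx":0,"ry":0,"rz":0,"hand":1},{"x":1,"y":0,"z":80,"rx":0,"ry":0,"rz":0,"hand":1},{"x":1,"y":0,"z":103,"rx":0,"ry":0,"rz":0,"hand":1},{"x":1,"y":0,"z":115,"rx":0,"ry":0,"rz":0,"hand":1},{"x":1,"y":0,"z":118,"rx":0,"ry":0,"rz":0,"hand":1},{"x":1,"y":0,"z":120,"rx":0,"ry":0,"rz":0,"hand":1},{"x":1,"y":0,"z":121,"rx":0,"ry":0,"rz":0,"hand":1},{"x":1,"y":0,"z":122,"rx":0,"ry":0,"rz":0,"hand":1},{"x":1,"y":0,"z":122,"rx":0,"ry":0,"rz":0,"hand":1}]'

```text
clock: 9.32
tcp_pos: [0.6298, 0.1462, 0.0444]
orientation: [0.0, 0.734, 0.679, 0.0]
wrist_force: [-0.0, 0.2, -3.2]
finger_gap: 0.0378
```

```bash
python3 st.py .6296,.1458,.042
```

```text
9.32 tcp [0.6298 0.1462 0.0444] j [ 0.1   0.53 -0.01  1.04 -0.    1.75] gap 0.0378 F [-0.   0.2 -3.2]
tool x [ 7.840e-02  9.969e-01 -1.000e-04] z [ 5.e-04 -1.e-04 -1.e+00] yaw x from +y 4.49
.6296,.1458,.042 [-0.4 -0.2  2.4]
```

>>> arm_command --motion '[{"x":0,"y":0,"z":0.6,"rx":0,"ry":0,"rz":0,"hand":1},{"x":0,"y":0,"z":1.2,"rx":0,"ry":0,"rz":0,"hand":1},{"x":0,"y":0,"z":1.8,"rx":0,"ry":0,"rz":0,"hand":1},{"x":0,"y":0,"z":2.2,"rx":0,"ry":0,"rz":0,"hand":1},{"x":0,"y":0,"z":2.2,"rx":0,"ry":0,"rz":0,"hand":1}]'

```text
clock: 9.95
tcp_pos: [0.6297, 0.1461, 0.0423]
orientation: [0.0, 0.734, 0.679, 0.0]
wrist_force: [-2.0, -0.2, -0.9]
finger_gap: 0.038
```

>>> arm_command --motion '[{"x":0,"y":0,"z":0.4,"rx":0,"ry":0,"rz":0,"hand":1},{"x":0,"y":0,"z":0.4,"rx":0,"ry":0,"rz":0,"hand":1}]'

```text
clock: 10.2
tcp_pos: [0.6297, 0.1462, 0.0422]
orientation: [0.0, 0.734, 0.679, 0.0]
wrist_force: [-2.4, -0.2, 4.5]
finger_gap: 0.038
```

>>> arm_command --motion '[{"x":0,"y":0,"z":0,"rx":0,"ry":0,"rz":0,"hand":0.1},{"x":0,"y":0,"z":0,"rx":0,"ry":0,"rz":0,"hand":0},{"x":0,"y":0,"z":0,"rx":0,"ry":0,"rz":0,"hand":-0.3},{"x":0,"y":0,"z":0,"rx":0,"ry":0,"rz":0,"hand":-0.7},{"x":0,"y":0,"z":0,"rx":0,"ry":0,"rz":0,"hand":-1},{"x":0,"y":0,"z":0,"rx":0,"ry":0,"rz":0,"hand":-1},{"x":0,"y":0,"z":0,"rx":0,"ry":0,"rz":0,"hand":-1}]'

```text
clock: 11.08
tcp_pos: [0.6297, 0.1461, 0.0416]
orientation: [0.0, 0.734, 0.679, 0.0]
wrist_force: [-0.5, 0.4, 0.2]
finger_gap: 0.0853
```

>>> arm_command --motion '[{"x":0,"y":0,"z":-10,"rx":0,"ry":0,"rz":0,"hand":-1},{"x":0,"y":0,"z":-40,"rx":0,"ry":0,"rz":0,"hand":-1},{"x":0,"y":0,"z":-85,"rx":0,"ry":0,"rz":0,"hand":-1},{"x":0,"y":0,"z":-115,"rx":0,"ry":0,"rz":0,"hand":-1},{"x":0,"y":0,"z":-125,"rx":0,"ry":0,"rz":0,"hand":-1},{"x":0,"y":0,"z":-125,"rx":0,"ry":0,"rz":0,"hand":-1}]'

```text
clock: 11.82
tcp_pos: [0.63, 0.1462, 0.167]
orientation: [0.0, 0.734, 0.679, 0.0]
wrist_force: [-0.2, 0.3, -0.8]
finger_gap: 0.0856
```

```bash
python3 st.py .4449,-.0954,.168
python3 - <<'E'
from h import *
p=viewer.read_camera('wrist');save(p,'w3.png');W=wcloud(p)
for q in ['motor_tall','seat_a']:
  for r in finder.masks_of(p,q)[:4]:
    v,u=np.nonzero(r['region']);X=W[r['region']];X=X[~np.isnan(X[:,0])]
    print(q,r['score'],r['at'],np.median(X,0),np.percentile(X[:,2],[5,95]))
    if q[0]=='s':print(wray(p,(u.mean(),v.mean()),.015))
    else: print(topcentre(p,W,(.6297,.1461),.093)[0:0]); T=X[abs(X[:,2]-.093)<.003]; print(((T.max(0)+T.min(0))/2),np.ptp(T,axis=0))
E
```

```text
11.82 tcp [0.63   0.1462 0.167 ] j [ 0.1   0.46  0.2   1.31 -0.    1.75] gap 0.0856 F [-0.2  0.3 -0.8]
tool x [7.840e-02 9.969e-01 1.000e-04] z [ 0.0011  0.     -1.    ] yaw x from +y 4.5
.4449,-.0954,.168 [-255.3 -165.6   -1.2]
motor_tall 0.58 [326.7, 188.1] [0.62898986 0.14743615 0.0934311 ] [0.04233792 0.09592396]
()
[0.62872153 0.14233988 0.09312021] [0.03843063 0.03824916 0.00575892]
seat_a 0.89 [326.0, 157.3] [0.63421945 0.15831099 0.01519246] [0.0139301  0.01636062]
[0.63135454 0.15571149 0.015     ]
seat_a 0.78 [322.5, 249.6] [0.62243239 0.05632407 0.01509202] [0.01339983 0.01629694]
[0.6224599  0.05640219 0.015     ]
seat_a 0.55 [323.5, 304.7] [ 0.6156295  -0.03051868  0.01512608] [0.01390136 0.0162974 ]
[ 0.61558078 -0.03049657  0.015     ]
```

View pics/w3.png

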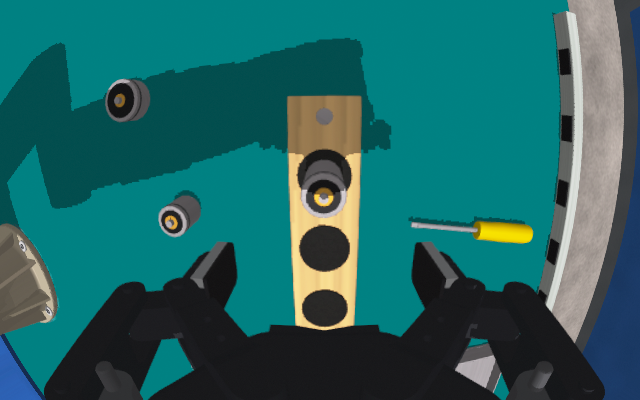

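Tall stands on the pin-side disc, off by about 2 mm. Next is mid.

>>> arm_command --motion '[{"x":-15,"y":-10,"z":0,"rx":0,"ry":0,"rz":0,"hand":-1},{"x":-50,"y":-32,"z":0,"rx":0,"ry":0,"rz":0,"hand":-1},{"x":-95,"y":-62,"z":0,"rx":0,"ry":0,"rz":0,"hand":-1},{"x":-140,"y":-91,"z":0,"rx":0,"ry":0,"rz":0,"hand":-1},{"x":-185,"y":-120,"z":0,"rx":0,"ry":0,"rz":0,"hand":-1},{"x":-220,"y":-143,"z":0,"rx":0,"ry":0,"rz":0,"hand":-1},{"x":-245,"y":-159,"z":0,"rx":0,"ry":0,"rz":0,"hand":-1},{"x":-255,"y":-166,"z":0,"rx":0,"ry":0,"rz":0,"hand":-1},{"x":-255,"y":-166,"z":0,"rx":0,"ry":0,"rz":0,"hand":-1},{"x":-255,"y":-166,"z":0,"rx":0,"ry":0,"rz":0,"hand":-1}]'

```text
clock: 13.22
tcp_pos: [0.4446, -0.0945, 0.1663]
orientation: [-0.0, 0.734, 0.679, 0.0]
wrist_force: [-0.3, 0.8, -0.4]
finger_gap: 0.0853
```

```bash
cat > wm.py <<'E'
from h import *
import sys
q=sys.argv[1];h=H[q]+float(sys.argv[2])
p=viewer.read_camera('wrist');save(p,sys.argv[3]);W=wcloud(p)
for r in finder.masks_of(p,q)[:3]:
    X=W[r['region']];X=X[~np.isnan(X[:,0])];T=X[abs(X[:,2]-h)<.003]
    print(q,round(r['score'],2),np.round(r['at']),'n',len(T), np.round((T.max(0)+T.min(0))/2,4) if len(T)>5 else '',np.round(np.ptp(T,axis=0),3) if len(T)>5 else '')
for r in finder.masks_of(p,'seat_a')[:4]:
    v,u=np.nonzero(r['region']); print('seat',round(r['score'],2),np.round(r['at']),len(u),np.round(wray(p,(u.mean(),v.mean()),.015)[:2],4))
E
python3 st.py .4449,-.0954,.011; python3 wm.py motor_mid 0 w4.png
```

```text
13.22 tcp [ 0.4446 -0.0945  0.1663] j [-0.39  0.09 -0.3   1.18  0.    1.26] gap 0.0853 F [-0.3  0.8 -0.4]
tool x [7.77e-02 9.97e-01 3.00e-04] z [-1.e-04  3.e-04 -1.e+00] yaw x from +y 4.45
.4449,-.0954,.011 [ -1.    0.3 155.3]
motor_mid 0.81 [324. 185.] n 1665 [ 0.4442 -0.0988  0.0621] [0.045 0.045 0.006]
seat 0.79 [467. 108.] 1831 [ 0.6142 -0.0322]
seat 0.76 [463. 186.] 1675 [ 0.6076 -0.1192]
seat 0.56 [467.  39.] 1808 [0.6207 0.0545]
```

>>> arm_command --motion '[{"x":-2,"y":0,"z":25,"rx":0,"ry":0,"rz":0,"hand":-1},{"x":-2,"y":0,"z":65,"rx":0,"ry":0,"rz":0,"hand":-1},{"x":-2,"y":0,"z":105,"rx":0,"ry":0,"rz":0,"hand":-1},{"x":-2,"y":0,"z":135,"rx":0,"ry":0,"rz":0,"hand":-1},{"x":-2,"y":0,"z":150,"rx":0,"ry":0,"rz":0,"hand":-1},{"x":-2,"y":0,"z":155,"rx":0,"ry":0,"rz":0,"hand":-1},{"x":-2,"y":0,"z":155,"rx":0,"ry":0,"rz":0,"hand":-1},{"x":-2,"y":0,"z":155,"rx":0,"ry":0,"rz":0,"hand":-1}]'

```text
clock: 14.38
tcp_pos: [0.4449, -0.0973, 0.0124]
orientation: [0.001, 0.734, 0.679, 0.0]
wrist_force: [-0.8, 0.6, -0.2]
finger_gap: 0.0854
```

>>> arm_command --motion '[{"x":0,"y":0,"z":0,"rx":0,"ry":0,"rz":0,"hand":-0.5},{"x":0,"y":0,"z":0,"rx":0,"ry":0,"rz":0,"hand":0},{"x":0,"y":0,"z":0,"rx":0,"ry":0,"rz":0,"hand":0.5},{"x":0,"y":0,"z":0,"rx":0,"ry":0,"rz":0,"hand":1},{"x":0,"y":0,"z":0,"rx":0,"ry":0,"rz":0,"hand":1},{"x":0,"y":0,"z":0,"rx":0,"ry":0,"rz":0,"hand":1},{"x":0,"y":0,"z":0,"rx":0,"ry":0,"rz":0,"hand":1}]'

```text
clock: 15.25
tcp_pos: [0.4446, -0.0974, 0.0124]
orientation: [0.001, 0.734, 0.679, 0.0]
wrist_force: [-0.0, 0.9, 5.0]
finger_gap: 0.0439
```

>>> arm_command --motion '[{"x":0,"y":0,"z":-10,"rx":0,"ry":0,"rz":0,"hand":1},{"x":0,"y":0,"z":-35,"rx":0,"ry":0,"rz":0,"hand":1},{"x":0,"y":0,"z":-70,"rx":0,"ry":0,"rz":0,"hand":1},{"x":0,"y":0,"z":-105,"rx":0,"ry":0,"rz":0,"hand":1},{"x":0,"y":0,"z":-130,"rx":0,"ry":0,"rz":0,"hand":1},{"x":0,"y":0,"z":-140,"rx":0,"ry":0,"rz":0,"hand":1},{"x":0,"y":0,"z":-140,"rx":0,"ry":0,"rz":0,"hand":1}]'

```text
clock: 16.12
tcp_pos: [0.444, -0.0971, 0.1517]
orientation: [0.0, 0.734, 0.679, 0.0]
wrist_force: [0.7, 0.5, -2.9]
finger_gap: 0.0439
```

```bash
python3 st.py .6226,.0582,.151
```

```text
16.12 tcp [ 0.444  -0.0971  0.1517] j [-0.39  0.1  -0.33  1.14 -0.    1.26] gap 0.0439 F [ 0.7  0.5 -2.9]
tool x [ 7.850e-02  9.969e-01 -2.000e-04] z [ 4.e-04 -3.e-04 -1.e+00] yaw x from +y 4.5
.6226,.0582,.151 [168.8 165.8   0.7]
```

>>> arm_command --motion '[{"x":15,"y":15,"z":0,"rx":0,"ry":0,"rz":0,"hand":1},{"x":45,"y":45,"z":0,"rx":0,"ry":0,"rz":0,"hand":1},{"x":80,"y":79,"z":0,"rx":0,"ry":0,"rz":0,"hand":1},{"x":115,"y":114,"z":0,"rx":0,"ry":0,"rz":0,"hand":1},{"x":145,"y":144,"z":0,"rx":0,"ry":0,"rz":0,"hand":1},{"x":162,"y":161,"z":0,"rx":0,"ry":0,"rz":0,"hand":1},{"x":167,"y":166,"z":0,"rx":0,"ry":0,"rz":0,"hand":1},{"x":167,"y":166,"z":0,"rx":0,"ry":0,"rz":0,"hand":1},{"x":167,"y":166,"z":0,"rx":0,"ry":0,"rz":0,"hand":1},{"x":167,"y":166,"z":0,"rx":0,"ry":0,"rz":0,"hand":1}]'

```text
clock: 17.38
tcp_pos: [0.622, 0.0557, 0.1518]
orientation: [0.0, 0.735, 0.678, -0.0]
wrist_force: [-0.2, -0.3, -2.4]
finger_gap: 0.0436
```

```bash
python3 st.py .6226,.0565,.0274
```

```text
17.38 tcp [0.622  0.0557 0.1518] j [-0.04  0.42  0.1   1.25 -0.    1.61] gap 0.0436 F [-0.2 -0.3 -2.4]
tool x [ 7.940e-02  9.968e-01 -2.000e-04] z [-1.e-04 -2.e-04 -1.e+00] yaw x from +y 4.55
.6226,.0565,.0274 [  0.8   0.5 124.4]
```

>>> arm_command --motion '[{"x":0.5,"y":0.5,"z":20,"rx":0,"ry":0,"rz":0,"hand":1},{"x":0.5,"y":0.5,"z":50,"rx":0,"ry":0,"rz":0,"hand":1},{"x":0.5,"y":0.5,"z":80,"rx":0,"ry":0,"rz":0,"hand":1},{"x":0.5,"y":0.5,"z":103,"rx":0,"ry":0,"rz":0,"hand":1},{"x":0.5,"y":0.5,"z":115,"rx":0,"ry":0,"rz":0,"hand":1},{"x":0.5,"y":0.5,"z":119,"rx":0,"ry":0,"rz":0,"hand":1},{"x":0.5,"y":0.5,"z":121,"rx":0,"ry":0,"rz":0,"hand":1},{"x":0.5,"y":0.5,"z":122,"rx":0,"ry":0,"rz":0,"hand":1},{"x":0.5,"y":0.5,"z":122.5,"rx":0,"ry":0,"rz":0,"hand":1},{"x":0.5,"y":0.5,"z":122.5,"rx":0,"ry":0,"rz":0,"hand":1}]'

```text
clock: 18.62
tcp_pos: [0.6234, 0.0569, 0.0294]
orientation: [0.0, 0.734, 0.679, 0.0]
wrist_force: [0.0, 0.6, -3.1]
finger_gap: 0.0436
```

>>> arm_command --motion '[{"x":0,"y":0,"z":0.6,"rx":0,"ry":0,"rz":0,"hand":1},{"x":0,"y":0,"z":1.2,"rx":0,"ry":0,"rz":0,"hand":1},{"x":0,"y":0,"z":1.8,"rx":0,"ry":0,"rz":0,"hand":1},{"x":0,"y":0,"z":1.8,"rx":0,"ry":0,"rz":0,"hand":1}]'

```text
clock: 19.12
tcp_pos: [0.6232, 0.0569, 0.0276]
orientation: [0.0, 0.734, 0.679, 0.0]
wrist_force: [-0.2, -0.2, -0.2]
finger_gap: 0.0437
```

Touching down: the load has come off the wrist. One small press, then open.

>>> arm_command --motion '[{"x":0,"y":0,"z":0.3,"rx":0,"ry":0,"rz":0,"hand":1},{"x":0,"y":0,"z":0.3,"rx":0,"ry":0,"rz":0,"hand":0.1},{"x":0,"y":0,"z":0.3,"rx":0,"ry":0,"rz":0,"hand":-0.1},{"x":0,"y":0,"z":0.3,"rx":0,"ry":0,"rz":0,"hand":-0.4},{"x":0,"y":0,"z":0.3,"rx":0,"ry":0,"rz":0,"hand":-0.7},{"x":0,"y":0,"z":0.3,"rx":0,"ry":0,"rz":0,"hand":-1},{"x":0,"y":0,"z":0.3,"rx":0,"ry":0,"rz":0,"hand":-1},{"x":0,"y":0,"z":0.3,"rx":0,"ry":0,"rz":0,"hand":-1}]'

```text
clock: 20.12
tcp_pos: [0.6231, 0.0569, 0.027]
orientation: [0.0, 0.734, 0.679, -0.0]
wrist_force: [0.8, 0.1, -0.4]
finger_gap: 0.0853
```

>>> arm_command --motion '[{"x":0,"y":0,"z":-10,"rx":0,"ry":0,"rz":0,"hand":-1},{"x":0,"y":0,"z":-40,"rx":0,"ry":0,"rz":0,"hand":-1},{"x":0,"y":0,"z":-85,"rx":0,"ry":0,"rz":0,"hand":-1},{"x":0,"y":0,"z":-115,"rx":0,"ry":0,"rz":0,"hand":-1},{"x":0,"y":0,"z":-135,"rx":0,"ry":0,"rz":0,"hand":-1},{"x":0,"y":0,"z":-140,"rx":0,"ry":0,"rz":0,"hand":-1},{"x":0,"y":0,"z":-140,"rx":0,"ry":0,"rz":0,"hand":-1}]'

```text
clock: 21.0
tcp_pos: [0.6232, 0.0569, 0.167]
orientation: [0.0, 0.734, 0.679, 0.0]
wrist_force: [-0.4, -0.8, 0.3]
finger_gap: 0.0852
```

```bash
python3 st.py .4545,.1145,.168;  python3 wm.py motor_mid .015 w5.png
```

```text
21.0 tcp [0.6232 0.0569 0.167 ] j [-0.04  0.42  0.14  1.29 -0.    1.61] gap 0.0852 F [-0.4 -0.8  0.3]
tool x [ 7.840e-02  9.969e-01 -1.000e-04] z [ 4.e-04 -1.e-04 -1.e+00] yaw x from +y 4.5
.4545,.1145,.168 [  44.2 -172.7   -1. ]
motor_mid 0.69 [326. 187.] n 1817 [0.6228 0.0551 0.077 ] [0.045 0.045 0.006]
seat 0.9 [327. 245.] 1801 [ 0.6166 -0.0311]
seat 0.74 [330. 112.] 526 [0.6312 0.127 ]
seat 0.64 [316. 159.] 548 [0.6201 0.0717]
seat 0.63 [324. 308.] 1354 [ 0.6094 -0.118 ]
```

View pics/w5.png

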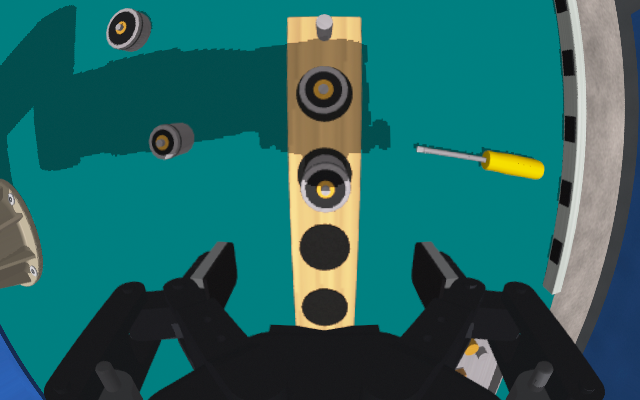

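Mid stands on disc two at (325,188), within 2 mm of centre. Next is low.

>>> arm_command --motion '[{"x":4,"y":-15,"z":0,"rx":0,"ry":0,"rz":0,"hand":-1},{"x":12,"y":-47,"z":0,"rx":0,"ry":0,"rz":0,"hand":-1},{"x":22,"y":-87,"z":0,"rx":0,"ry":0,"rz":0,"hand":-1},{"x":32,"y":-125,"z":0,"rx":0,"ry":0,"rz":0,"hand":-1},{"x":40,"y":-155,"z":0,"rx":0,"ry":0,"rz":0,"hand":-1},{"x":43,"y":-169,"z":0,"rx":0,"ry":0,"rz":0,"hand":-1},{"x":44,"y":-173,"z":0,"rx":0,"ry":0,"rz":0,"hand":-1},{"x":44,"y":-173,"z":0,"rx":0,"ry":0,"rz":0,"hand":-1},{"x":44,"y":-173,"z":0,"rx":0,"ry":0,"rz":0,"hand":-1}]'

```text
clock: 22.28
tcp_pos: [0.4551, 0.114, 0.1668]
orientation: [0.0, 0.735, 0.679, 0.0]
wrist_force: [-0.1, -0.0, -1.3]
finger_gap: 0.0857
```

```bash
python3 st.py .4545,.1145,.004;  python3 wm.py motor_low 0 w6.png
```

```text
22.27 tcp [0.4551 0.114  0.1668] j [ 0.07  0.12 -0.27  1.18 -0.    1.72] gap 0.0857 F [-0.1 -0.  -1.3]
tool x [ 7.900e-02  9.969e-01 -1.000e-04] z [ 4.e-04 -1.e-04 -1.e+00] yaw x from +y 4.53
.4545,.1145,.004 [  0.4  -0.7 162.8]
motor_low 0.89 [322. 177.] n 966 [0.4543 0.113  0.046 ] [0.036 0.036 0.006]
seat 0.87 [455. 203.] 611 [0.61   0.0633]
seat 0.72 [461. 128.] 723 [0.6167 0.1466]
seat 0.7 [464. 262.] 399 [ 0.627 -0.017]
```

>>> arm_command --motion '[{"x":0,"y":-1,"z":25,"rx":0,"ry":0,"rz":0,"hand":-1},{"x":0,"y":-1,"z":65,"rx":0,"ry":0,"rz":0,"hand":-1},{"x":0,"y":-1,"z":105,"rx":0,"ry":0,"rz":0,"hand":-1},{"x":0,"y":-1,"z":140,"rx":0,"ry":0,"rz":0,"hand":-1},{"x":0,"y":-1,"z":157,"rx":0,"ry":0,"rz":0,"hand":-1},{"x":0,"y":-1,"z":162,"rx":0,"ry":0,"rz":0,"hand":-1},{"x":0,"y":-1,"z":162,"rx":0,"ry":0,"rz":0,"hand":-1},{"x":0,"y":-1,"z":162,"rx":0,"ry":0,"rz":0,"hand":-1}]'

```text
clock: 23.42
tcp_pos: [0.4541, 0.1144, 0.0059]
orientation: [0.001, 0.734, 0.679, 0.001]
wrist_force: [-0.1, 0.3, 0.3]
finger_gap: 0.0856
```

>>> arm_command --motion '[{"x":0,"y":0,"z":0,"rx":0,"ry":0,"rz":0,"hand":-0.5},{"x":0,"y":0,"z":0,"rx":0,"ry":0,"rz":0,"hand":0},{"x":0,"y":0,"z":0,"rx":0,"ry":0,"rz":0,"hand":0.5},{"x":0,"y":0,"z":0,"rx":0,"ry":0,"rz":0,"hand":1},{"x":0,"y":0,"z":0,"rx":0,"ry":0,"rz":0,"hand":1},{"x":0,"y":0,"z":0,"rx":0,"ry":0,"rz":0,"hand":1},{"x":0,"y":0,"z":0,"rx":0,"ry":0,"rz":0,"hand":1}]'

```text
clock: 24.3
tcp_pos: [0.4538, 0.1144, 0.0057]
orientation: [0.0, 0.734, 0.679, 0.001]
wrist_force: [-0.2, 0.1, 5.0]
finger_gap: 0.0339
```

>>> arm_command --motion '[{"x":0,"y":0,"z":-10,"rx":0,"ry":0,"rz":0,"hand":1},{"x":0,"y":0,"z":-35,"rx":0,"ry":0,"rz":0,"hand":1},{"x":0,"y":0,"z":-70,"rx":0,"ry":0,"rz":0,"hand":1},{"x":0,"y":0,"z":-105,"rx":0,"ry":0,"rz":0,"hand":1},{"x":0,"y":0,"z":-135,"rx":0,"ry":0,"rz":0,"hand":1},{"x":0,"y":0,"z":-150,"rx":0,"ry":0,"rz":0,"hand":1},{"x":0,"y":0,"z":-150,"rx":0,"ry":0,"rz":0,"hand":1}]'

```text
clock: 25.18
tcp_pos: [0.4536, 0.1144, 0.1556]
orientation: [0.001, 0.734, 0.679, 0.001]
wrist_force: [-0.2, 0.3, -1.6]
finger_gap: 0.0338
```

```bash
python3 st.py .6163,-.0300,.154
```

```text
25.18 tcp [0.4536 0.1144 0.1556] j [ 0.08  0.12 -0.29  1.15 -0.    1.72] gap 0.0338 F [-0.2  0.3 -1.6]
tool x [7.840e-02 9.969e-01 1.000e-04] z [ 0.0016  0.     -1.    ] yaw x from +y 4.49
.6163,-.0300,.154 [-131.3  173.5    1.9]
```

>>> arm_command --motion '[{"x":-12,"y":15,"z":0,"rx":0,"ry":0,"rz":0,"hand":1},{"x":-35,"y":46,"z":0,"rx":0,"ry":0,"rz":0,"hand":1},{"x":-63,"y":83,"z":0,"rx":0,"ry":0,"rz":0,"hand":1},{"x":-90,"y":119,"z":0,"rx":0,"ry":0,"rz":0,"hand":1},{"x":-114,"y":150,"z":0,"rx":0,"ry":0,"rz":0,"hand":1},{"x":-127,"y":168,"z":0,"rx":0,"ry":0,"rz":0,"hand":1},{"x":-131,"y":173.5,"z":0,"rx":0,"ry":0,"rz":0,"hand":1},{"x":-131,"y":173.5,"z":0,"rx":0,"ry":0,"rz":0,"hand":1},{"x":-131,"y":173.5,"z":0,"rx":0,"ry":0,"rz":0,"hand":1},{"x":-131,"y":173.5,"z":0,"rx":0,"ry":0,"rz":0,"hand":1}]'

```text
clock: 26.42
tcp_pos: [0.6153, -0.0291, 0.1552]
orientation: [0.0, 0.734, 0.679, -0.0]
wrist_force: [-0.5, -0.3, -2.0]
finger_gap: 0.034
```

```bash
python3 st.py .6163,-.0296,.0207; python3 wm.py motor_low .15 w7.png
```

```text
26.43 tcp [ 0.6153 -0.0291  0.1552] j [-0.18  0.41  0.08  1.25 -0.    1.47] gap 0.034 F [-0.5 -0.3 -2. ]
tool x [ 0.0775  0.997  -0.    ] z [ 0. -0. -1.] yaw x from +y 4.44
.6163,-.0296,.0207 [ -0.4   1.1 134.5]
motor_low 0.64 [323. 237.] n 3543 [ 0.6143 -0.0306  0.196 ] [0.035 0.038 0.006]
seat 0.96 [326. 173.] 2179 [ 0.6158 -0.0288]
seat 0.81 [313. 118.] 363 [0.6129 0.0383]
```

View pics/w7.png

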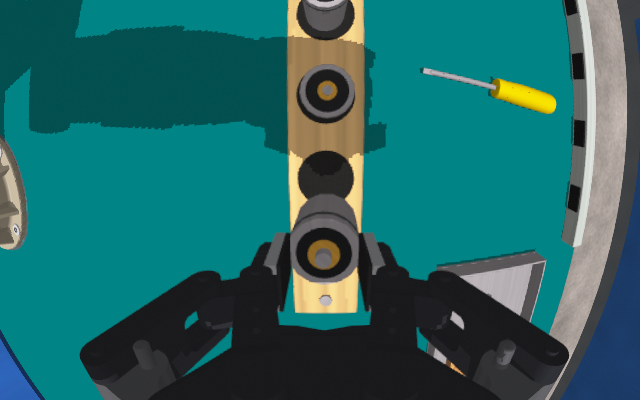

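Low is held level, with its top at z=0.196 as expected, over disc three (326,173). Lowering.

>>> arm_command --motion '[{"x":-0.5,"y":0.5,"z":20,"rx":0,"ry":0,"rz":0,"hand":1},{"x":-0.5,"y":0.5,"z":50,"rx":0,"ry":0,"rz":0,"hand":1},{"x":-0.5,"y":0.5,"z":85,"rx":0,"ry":0,"rz":0,"hand":1},{"x":-0.5,"y":0.5,"z":112,"rx":0,"ry":0,"rz":0,"hand":1},{"x":-0.5,"y":0.5,"z":125,"rx":0,"ry":0,"rz":0,"hand":1},{"x":-0.5,"y":0.5,"z":129,"rx":0,"ry":0,"rz":0,"hand":1},{"x":-0.5,"y":0.5,"z":131,"rx":0,"ry":0,"rz":0,"hand":1},{"x":-0.5,"y":0.5,"z":132,"rx":0,"ry":0,"rz":0,"hand":1},{"x":-0.5,"y":0.5,"z":132.5,"rx":0,"ry":0,"rz":0,"hand":1},{"x":-0.5,"y":0.5,"z":132.5,"rx":0,"ry":0,"rz":0,"hand":1}]'

```text
clock: 27.82
tcp_pos: [0.6165, -0.0304, 0.0229]
orientation: [0.0, 0.734, 0.679, 0.0]
wrist_force: [-0.4, -0.1, -1.9]
finger_gap: 0.0339
```

>>> arm_command --motion '[{"x":0,"y":0,"z":0.6,"rx":0,"ry":0,"rz":0,"hand":1},{"x":0,"y":0,"z":1.2,"rx":0,"ry":0,"rz":0,"hand":1},{"x":0,"y":0,"z":1.8,"rx":0,"ry":0,"rz":0,"hand":1},{"x":0,"y":0,"z":1.8,"rx":0,"ry":0,"rz":0,"hand":1}]'

```text
clock: 28.32
tcp_pos: [0.6164, -0.0304, 0.0209]
orientation: [0.0, 0.734, 0.679, 0.0]
wrist_force: [-1.4, -0.1, 1.2]
finger_gap: 0.0336
```

>>> arm_command --motion '[{"x":0,"y":0,"z":0.2,"rx":0,"ry":0,"rz":0,"hand":1},{"x":0,"y":0,"z":0.2,"rx":0,"ry":0,"rz":0,"hand":0.1},{"x":0,"y":0,"z":0.2,"rx":0,"ry":0,"rz":0,"hand":-0.1},{"x":0,"y":0,"z":0.2,"rx":0,"ry":0,"rz":0,"hand":-0.4},{"x":0,"y":0,"z":0.2,"rx":0,"ry":0,"rz":0,"hand":-0.7},{"x":0,"y":0,"z":0.2,"rx":0,"ry":0,"rz":0,"hand":-1},{"x":0,"y":0,"z":0.2,"rx":0,"ry":0,"rz":0,"hand":-1},{"x":0,"y":0,"z":0.2,"rx":0,"ry":0,"rz":0,"hand":-1}]'

```text
clock: 29.32
tcp_pos: [0.6162, -0.0304, 0.0205]
orientation: [0.0, 0.734, 0.679, -0.0]
wrist_force: [0.4, 0.0, 0.3]
finger_gap: 0.0855
```

>>> arm_command --motion '[{"x":0,"y":0,"z":-10,"rx":0,"ry":0,"rz":0,"hand":-1},{"x":0,"y":0,"z":-40,"rx":0,"ry":0,"rz":0,"hand":-1},{"x":0,"y":0,"z":-85,"rx":0,"ry":0,"rz":0,"hand":-1},{"x":0,"y":0,"z":-115,"rx":0,"ry":0,"rz":0,"hand":-1},{"x":0,"y":0,"z":-135,"rx":0,"ry":0,"rz":0,"hand":-1},{"x":0,"y":0,"z":-145,"rx":0,"ry":0,"rz":0,"hand":-1},{"x":0,"y":0,"z":-145,"rx":0,"ry":0,"rz":0,"hand":-1}]'

```text
clock: 30.2
tcp_pos: [0.6167, -0.0304, 0.1663]
orientation: [0.001, 0.734, 0.679, 0.0]
wrist_force: [0.5, 0.0, 0.1]
finger_gap: 0.0853
```

```bash
python3 st.py .3985,.2615,.166;  python3 wm.py motor_low .015 w8.png
```

```text
30.2 tcp [ 0.6167 -0.0304  0.1663] j [-0.18  0.4   0.11  1.27 -0.    1.47] gap 0.0853 F [0.5 0.  0.1]
tool x [ 7.840e-02  9.969e-01 -3.000e-04] z [ 1.5e-03 -4.0e-04 -1.0e+00] yaw x from +y 4.5
.3985,.2615,.166 [ 2.739e+02 -2.404e+02 -2.000e-01]
motor_low 0.8 [322. 180.] n 1081 [ 0.6168 -0.0316  0.0612] [0.036 0.037 0.006]
seat 0.86 [322. 247.] 1846 [ 0.6093 -0.1188]
seat 0.82 [319. 156.] 913 [ 0.6147 -0.022 ]
seat 0.74 [313. 118.] 320 [0.6124 0.0367]
seat 0.62 [326.  28.] 881 [0.6285 0.1307]
```

View pics/w8.png

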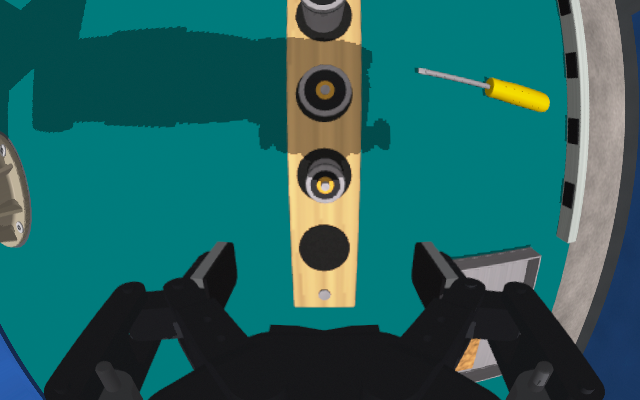

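Low is on disc three (325,186), centred to within 1 mm relative to disc d. Next is short.

>>> arm_command --motion '[{"x":15,"y":-13,"z":0,"rx":0,"ry":0,"rz":0,"hand":-1},{"x":50,"y":-44,"z":0,"rx":0,"ry":0,"rz":0,"hand":-1},{"x":90,"y":-79,"z":0,"rx":0,"ry":0,"rz":0,"hand":-1},{"x":130,"y":-114,"z":0,"rx":0,"ry":0,"rz":0,"hand":-1},{"x":170,"y":-149,"z":0,"rx":0,"ry":0,"rz":0,"hand":-1},{"x":210,"y":-184,"z":0,"rx":0,"ry":0,"rz":0,"hand":-1},{"x":245,"y":-215,"z":0,"rx":0,"ry":0,"rz":0,"hand":-1},{"x":267,"y":-234,"z":0,"rx":0,"ry":0,"rz":0,"hand":-1},{"x":274,"y":-240,"z":0,"rx":0,"ry":0,"rz":0,"hand":-1},{"x":274,"y":-240,"z":0,"rx":0,"ry":0,"rz":0,"hand":-1}]'

```text
clock: 31.6
tcp_pos: [0.3977, 0.2619, 0.1652]
orientation: [0.0, 0.734, 0.679, -0.0]
wrist_force: [0.1, -0.1, 0.8]
finger_gap: 0.0856
```

>>> arm_command --motion '[{"x":0,"y":0,"z":0,"rx":0,"ry":0,"rz":0,"hand":-1},{"x":0,"y":0,"z":0,"rx":0,"ry":0,"rz":0,"hand":-1}]'

```text
clock: 31.85
tcp_pos: [0.3991, 0.2609, 0.1653]
orientation: [0.0, 0.735, 0.678, -0.0]
wrist_force: [0.4, 0.1, 0.3]
finger_gap: 0.0854
```

```bash
python3 st.py .3985,.2615,.001;  python3 wm.py motor_short 0 w9.png
```

```text
31.85 tcp [0.3991 0.2609 0.1653] j [ 0.41  0.14 -0.25  1.18 -0.    2.06] gap 0.0854 F [0.4 0.1 0.3]
tool x [ 7.990e-02  9.968e-01 -3.000e-04] z [-0.e+00 -3.e-04 -1.e+00] yaw x from +y 4.59
.3985,.2615,.001 [  0.6  -0.6 164.3]
motor_short 0.59 [324. 174.] n 1782 [0.398 0.26  0.03 ] [0.051 0.051 0.006]
seat 0.82 [496. 236.] 565 [0.6198 0.1521]
```

View pics/w9.png

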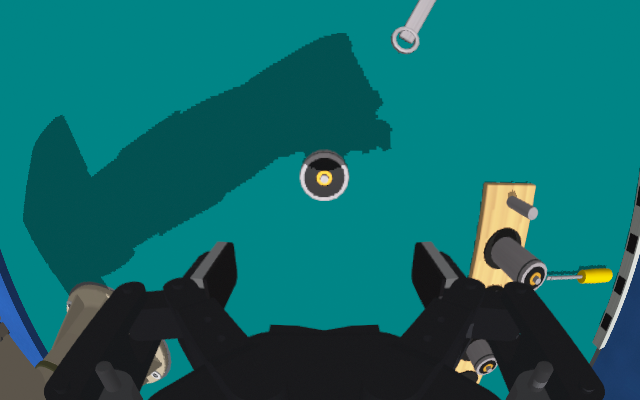

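>>> arm_command --motion '[{"x":0,"y":-0.5,"z":25,"rx":0,"ry":0,"rz":0,"hand":-1},{"x":0,"y":-0.5,"z":65,"rx":0,"ry":0,"rz":0,"hand":-1},{"x":0,"y":-0.5,"z":105,"rx":0,"ry":0,"rz":0,"hand":-1},{"x":0,"y":-0.5,"z":140,"rx":0,"ry":0,"rz":0,"hand":-1},{"x":0,"y":-0.5,"z":158,"rx":0,"ry":0,"rz":0,"hand":-1},{"x":0,"y":-0.5,"z":164,"rx":0,"ry":0,"rz":0,"hand":-1},{"x":0,"y":-0.5,"z":164,"rx":0,"ry":0,"rz":0,"hand":-1},{"x":0,"y":-0.5,"z":164,"rx":0,"ry":0,"rz":0,"hand":-1}]'

```text
clock: 33.0
tcp_pos: [0.3989, 0.262, 0.0024]
orientation: [0.0, 0.734, 0.679, 0.001]
wrist_force: [-0.0, -0.0, 0.8]
finger_gap: 0.085
```

>>> arm_command --motion '[{"x":0,"y":0,"z":0,"rx":0,"ry":0,"rz":0,"hand":-0.5},{"x":0,"y":0,"z":0,"rx":0,"ry":0,"rz":0,"hand":0},{"x":0,"y":0,"z":0,"rx":0,"ry":0,"rz":0,"hand":0.5},{"x":0,"y":0,"z":0,"rx":0,"ry":0,"rz":0,"hand":1},{"x":0,"y":0,"z":0,"rx":0,"ry":0,"rz":0,"hand":1},{"x":0,"y":0,"z":0,"rx":0,"ry":0,"rz":0,"hand":1},{"x":0,"y":0,"z":0,"rx":0,"ry":0,"rz":0,"hand":1}]'

```text
clock: 33.88
tcp_pos: [0.398, 0.2616, 0.0014]
orientation: [0.0, 0.734, 0.679, -0.0]
wrist_force: [0.3, -0.6, 0.7]
finger_gap: -0.0
```

>>> arm_command --motion '[{"x":0,"y":0,"z":-10,"rx":0,"ry":0,"rz":0,"hand":1},{"x":0,"y":0,"z":-35,"rx":0,"ry":0,"rz":0,"hand":1},{"x":0,"y":0,"z":-70,"rx":0,"ry":0,"rz":0,"hand":1},{"x":0,"y":0,"z":-105,"rx":0,"ry":0,"rz":0,"hand":1},{"x":0,"y":0,"z":-135,"rx":0,"ry":0,"rz":0,"hand":1},{"x":0,"y":0,"z":-150,"rx":0,"ry":0,"rz":0,"hand":1},{"x":0,"y":0,"z":-150,"rx":0,"ry":0,"rz":0,"hand":1}]'

```text
clock: 34.75
tcp_pos: [0.3987, 0.262, 0.1524]
orientation: [0.0, 0.734, 0.679, 0.001]
wrist_force: [0.3, 0.3, -0.3]
finger_gap: -0.0002
```

```bash
python3 st.py .6092,-.118,.152; python3 wm.py motor_short .15 w10.png
```

```text
34.75 tcp [0.3987 0.262  0.1524] j [ 0.41  0.14 -0.28  1.15 -0.    2.06] gap -0.0002 F [ 0.3  0.3 -0.3]
tool x [7.840e-02 9.969e-01 9.000e-04] z [ 2.e-03  8.e-04 -1.e+00] yaw x from +y 4.49
.6092,-.118,.152 [-362.3  239.7    0.5]
motor_short 0.94 [324. 179.] n 0  
seat 0.93 [501. 245.] 589 [0.62   0.1521]
seat 0.64 [495. 299.] 222 [0.6199 0.0781]
```

View pics/w10.png

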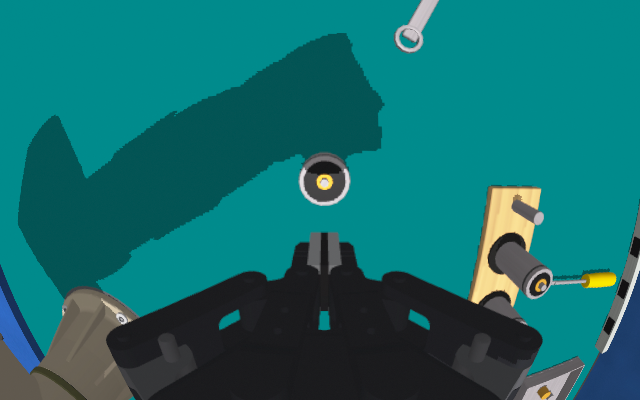

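The gripper shut completely and the motor stayed on the bench, so the grasp missed. I'll measure where the fingertips really are and where the motor is now.

```bash
python3 wm.py motor_short 0 w11.png; python3 - <<'E'
from h import *
p=viewer.read_camera('wrist');W=wcloud(p);s,R=tool()
K=p['intrinsics'];Rc=cv2.Rodrigues(np.array(p['rvec'],float))[0];t=np.array(p['tvec']).ravel()
c=Rc@np.array(s['tcp_pos'])+t; th=np.arctan2(np.hypot(c[0],c[1]),c[2]);k=th/np.hypot(c[0],c[1])
print('tcp px',K[0][0]*c[0]*k+K[0][2],K[1][1]*c[1]*k+K[1][2],'cam pos tool',R.inv().apply(-Rc.T@t-s['tcp_pos']))
for v in (234,240,250,260,275,290,310):
  for u in (314,322,330,338):
    print(v,u,np.round(R.inv().apply(W[v,u]-s['tcp_pos'])*1000,1),end=' | ')
  print()
a=viewer.read_camera('scene');save(a,'s11.png');cv2.imwrite('pics/s11c.png',cv2.resize(a['image'][130:330,240:560,::-1],(800,500)))
E
```

```text
motor_short 0.74 [326. 176.] n 1871 [0.398  0.2605 0.03  ] [0.05  0.05  0.006]
seat 0.62 [495. 298.] 232 [0.6185 0.0773]
seat 0.57 [504. 240.] 523 [0.6207 0.1529]
tcp px 325.5184285666755 221.46144715358858 cam pos tool [ 0.06662795 -0.00089479 -0.17975284]
234 314 [ 10.2  -5.6 -44.6] | 234 322 [ 10.   -1.9 -44.2] | 234 330 [  9.7   1.9 -43.4] | 234 338 [-70.7  15.1 149.3] | 
240 314 [ 10.4  -5.4 -52.2] | 240 322 [ 10.4  -1.8 -52.1] | 240 330 [ 10.    1.8 -51.1] | 240 338 [ 10.    5.4 -51.2] | 
250 314 [  9.8  -5.1 -61.4] | 250 322 [  9.9  -1.8 -61.5] | 250 330 [  9.8   1.6 -61.3] | 250 338 [  9.6   5.  -60.8] | 
260 314 [  9.9  -4.8 -70.7] | 260 322 [  9.9  -1.7 -70.5] | 260 330 [ 10.    1.5 -70.8] | 260 338 [ 10.4   4.6 -71.7] | 
275 314 [ 10.9  -4.4 -84.3] | 275 322 [  5.1  -1.7 -74.3] | 275 330 [ 11.2   1.2 -84.6] | 275 338 [ 11.    4.  -84.4] | 
290 314 [ 10.8  -4.2 -93.9] | 290 322 [ -1.3  -1.7 -75.3] | 290 330 [  4.9   1.3 -84.8] | 290 338 [ 11.    3.7 -94.2] | 
310 314 [ -3.   -4.6 -86.5] | 310 322 [-11.9  -1.7 -74.4] | 310 330 [ -4.7   1.4 -84.1] | 310 338 [  11.6    3.2 -106. ] |
```

View pics/s11c.png

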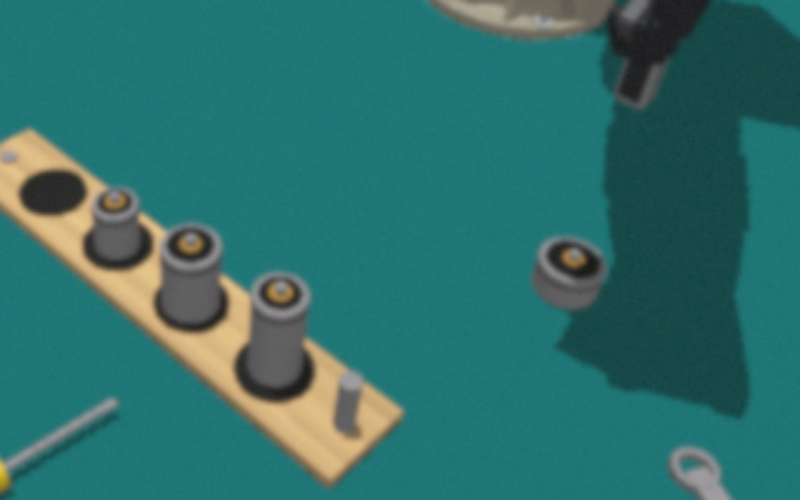

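The picture shows tall, mid and low standing on their discs. The short motor is still on the bench, and the shut fingertips are at scene px ~(494,172). The wrist depth puts the tips about 42 mm behind the reported TCP, so I'll cross-check that with the scene depth.

```bash
python3 - <<'E'
from h import *
s,R=tool();print(s['tcp_pos'],s['clock'])
a=viewer.read_camera('scene');W=cloud(a)
d=np.hypot(W[...,0]-s['tcp_pos'][0],W[...,1]-s['tcp_pos'][1])
m=(d<.03)&(W[...,2]>.06)&(W[...,2]<.35)
v,u=np.nonzero(m);z=W[m][:,2];i=np.argsort(z)[:12]
for j in i: print(u[j],v[j],np.round(W[v[j],u[j]],4))
for v in range(160,180,2): print(v,np.round(W[v,494],4),np.round(W[v,498],4))
E
```

```text
[0.3975317  0.26144629 0.15064913] 35.15
493 172 [0.4025 0.2663 0.1877]
495 173 [0.4033 0.2701 0.188 ]
496 173 [0.4023 0.2714 0.1881]
487 169 [0.4018 0.2552 0.1881]
491 171 [0.4029 0.2628 0.1883]
490 170 [0.4019 0.2604 0.1887]
494 172 [0.4032 0.268  0.189 ]
492 171 [0.4033 0.2644 0.1893]
491 170 [0.4021 0.2621 0.1896]
489 170 [0.4045 0.2595 0.1897]
493 171 [0.4027 0.2658 0.1897]
488 169 [0.4033 0.2571 0.1899]
160 [0.4106 0.2631 0.2156] [0.4114 0.2693 0.219 ]
162 [0.4109 0.2643 0.2122] [0.4104 0.2701 0.2148]
164 [0.41   0.2651 0.2081] [0.4039 0.2698 0.2071]
166 [0.4101 0.2663 0.2046] [0.4027 0.2706 0.2027]
168 [0.41   0.2673 0.2009] [0.4018 0.2715 0.1984]
170 [0.4079 0.268  0.1958] [0.4049 0.2733 0.1969]
172 [0.4032 0.268  0.189 ] [0.1191 0.2132 0.0003]
174 [ 0.1321  0.2088 -0.0008] [1.268e-01 2.165e-01 2.000e-04]
176 [0.1426 0.2128 0.0011] [0.1364 0.2202 0.0014]
178 [0.1501 0.2161 0.001 ] [ 0.1417  0.223  -0.0003]
```

Both cameras agree: the real fingertips are about 37 mm behind the reported TCP. The first three grasps therefore held only the tops of the cans, and this one closed above the drum. I'll open, re-centre and go 35 mm deeper, watching the force.

>>> arm_command --motion '[{"x":0,"y":0,"z":0,"rx":0,"ry":0,"rz":0,"hand":-1},{"x":0,"y":0,"z":0,"rx":0,"ry":0,"rz":0,"hand":-1},{"x":0,"y":0,"z":0,"rx":0,"ry":0,"rz":0,"hand":-1},{"x":0,"y":0,"z":0,"rx":0,"ry":0,"rz":0,"hand":-1},{"x":0,"y":0,"z":0,"rx":0,"ry":0,"rz":0,"hand":-1},{"x":0,"y":0,"z":25,"rx":0,"ry":0,"rz":0,"hand":-1},{"x":0,"y":0,"z":60,"rx":0,"ry":0,"rz":0,"hand":-1},{"x":0,"y":0,"z":85,"rx":0,"ry":0,"rz":0,"hand":-1},{"x":0,"y":0,"z":95,"rx":0,"ry":0,"rz":0,"hand":-1},{"x":0,"y":0,"z":95,"rx":0,"ry":0,"rz":0,"hand":-1}]'

```text
clock: 36.45
tcp_pos: [0.3978, 0.2616, 0.0563]
orientation: [-0.0, 0.734, 0.679, -0.0]
wrist_force: [-0.1, 0.7, 0.2]
finger_gap: 0.0853
```

```bash
python3 st.py .3986,.2615,-.034
```

```text
36.45 tcp [0.3978 0.2616 0.0563] j [ 0.41  0.22 -0.44  0.92 -0.    2.06] gap 0.0853 F [-0.1  0.7  0.2]
tool x [ 7.840e-02  9.969e-01 -5.000e-04] z [-8.e-04 -4.e-04 -1.e+00] yaw x from +y 4.5
.3986,.2615,-.034 [ 0.   0.9 90.3]
```

>>> arm_command --motion '[{"x":0,"y":1,"z":15,"rx":0,"ry":0,"rz":0,"hand":-1},{"x":0,"y":1,"z":35,"rx":0,"ry":0,"rz":0,"hand":-1},{"x":0,"y":1,"z":55,"rx":0,"ry":0,"rz":0,"hand":-1},{"x":0,"y":1,"z":70,"rx":0,"ry":0,"rz":0,"hand":-1},{"x":0,"y":1,"z":79,"rx":0,"ry":0,"rz":0,"hand":-1},{"x":0,"y":1,"z":79,"rx":0,"ry":0,"rz":0,"hand":-1}]'

```text
clock: 37.2
tcp_pos: [0.3988, 0.2615, -0.0229]
orientation: [-0.0, 0.734, 0.679, -0.0]
wrist_force: [-0.6, -0.1, 0.3]
finger_gap: 0.0852
```

>>> arm_command --motion '[{"x":0,"y":0,"z":4,"rx":0,"ry":0,"rz":0,"hand":-1},{"x":0,"y":0,"z":8,"rx":0,"ry":0,"rz":0,"hand":-1},{"x":0,"y":0,"z":10,"rx":0,"ry":0,"rz":0,"hand":-1},{"x":0,"y":0,"z":10,"rx":0,"ry":0,"rz":0,"hand":-1},{"x":0,"y":0,"z":10,"rx":0,"ry":0,"rz":0,"hand":-1}]'

```text
clock: 37.83
tcp_pos: [0.3991, 0.2616, -0.0325]
orientation: [0.0, 0.734, 0.679, 0.0]
wrist_force: [0.1, -0.1, -0.6]
finger_gap: 0.0855
```

```bash
python3 st.py; python3 wm.py motor_short 0 w12.png
```

```text
37.83 tcp [ 0.3991  0.2616 -0.0325] j [ 0.41  0.33 -0.55  0.69 -0.    2.06] gap 0.0855 F [ 0.1 -0.1 -0.6]
tool x [0.0784 0.9969 0.    ] z [ 1.e-04 -0.e+00 -1.e+00] yaw x from +y 4.5
seat 0.71 [600. 322.] 543 [0.6196 0.1615]
```

View pics/w12.png

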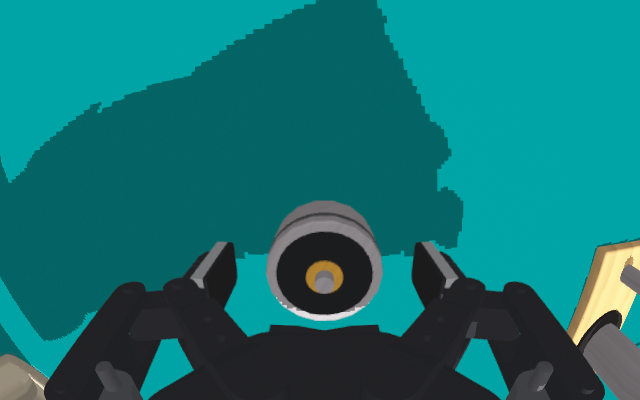

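The drum is now between the pads, centred at px 324, with no contact force. Closing.

>>> arm_command --motion '[{"x":0,"y":0,"z":0,"rx":0,"ry":0,"rz":0,"hand":-0.5},{"x":0,"y":0,"z":0,"rx":0,"ry":0,"rz":0,"hand":0},{"x":0,"y":0,"z":0,"rx":0,"ry":0,"rz":0,"hand":0.5},{"x":0,"y":0,"z":0,"rx":0,"ry":0,"rz":0,"hand":1},{"x":0,"y":0,"z":0,"rx":0,"ry":0,"rz":0,"hand":1},{"x":0,"y":0,"z":0,"rx":0,"ry":0,"rz":0,"hand":1}]'

```text
clock: 38.72
tcp_pos: [0.3992, 0.2616, -0.0322]
orientation: [0.0, 0.734, 0.679, 0.0]
wrist_force: [-1.0, -0.4, 5.3]
finger_gap: 0.0509
```

>>> arm_command --motion '[{"x":0,"y":0,"z":-10,"rx":0,"ry":0,"rz":0,"hand":1},{"x":0,"y":0,"z":-35,"rx":0,"ry":0,"rz":0,"hand":1},{"x":0,"y":0,"z":-70,"rx":0,"ry":0,"rz":0,"hand":1},{"x":0,"y":0,"z":-105,"rx":0,"ry":0,"rz":0,"hand":1},{"x":0,"y":0,"z":-135,"rx":0,"ry":0,"rz":0,"hand":1},{"x":0,"y":0,"z":-150,"rx":0,"ry":0,"rz":0,"hand":1},{"x":0,"y":0,"z":-150,"rx":0,"ry":0,"rz":0,"hand":1}]'

```text
clock: 39.6
tcp_pos: [0.3995, 0.2618, 0.1181]
orientation: [0.0, 0.734, 0.679, 0.001]
wrist_force: [-0.5, -0.1, -2.8]
finger_gap: 0.0506
```

```bash
python3 st.py .6092,-.1178,.117;python3 wm.py motor_short .15 w13.png
```

```text
39.6 tcp [0.3995 0.2618 0.1181] j [ 0.41  0.16 -0.34  1.07 -0.    2.06] gap 0.0506 F [-0.5 -0.1 -2.8]
tool x [7.840e-02 9.969e-01 7.000e-04] z [ 1.5e-03  6.0e-04 -1.0e+00] yaw x from +y 4.5
.6092,-.1178,.117 [-362.   238.8    1.1]
motor_short 0.71 [324. 261.] n 8925 [0.3986 0.2603 0.18  ] [0.051 0.052 0.006]
seat 0.67 [513. 253.] 549 [0.6195 0.1532]
seat 0.64 [470. 374.] 64 [ 0.594 -0.042]
```

Short is gripped (gap 50.6 mm) with its underside at z≈0.15. Carrying it to the end disc.

>>> arm_command --motion '[{"x":-18,"y":12,"z":0,"rx":0,"ry":0,"rz":0,"hand":1},{"x":-55,"y":36,"z":0,"rx":0,"ry":0,"rz":0,"hand":1},{"x":-98,"y":65,"z":0,"rx":0,"ry":0,"rz":0,"hand":1},{"x":-142,"y":94,"z":0,"rx":0,"ry":0,"rz":0,"hand":1},{"x":-186,"y":123,"z":0,"rx":0,"ry":0,"rz":0,"hand":1},{"x":-230,"y":152,"z":0,"rx":0,"ry":0,"rz":0,"hand":1},{"x":-272,"y":180,"z":0,"rx":0,"ry":0,"rz":0,"hand":1},{"x":-310,"y":205,"z":0,"rx":0,"ry":0,"rz":0,"hand":1},{"x":-340,"y":225,"z":0,"rx":0,"ry":0,"rz":0,"hand":1},{"x":-357,"y":236,"z":0,"rx":0,"ry":0,"rz":0,"hand":1}]'

```text
clock: 41.0
tcp_pos: [0.606, -0.1143, 0.1155]
orientation: [-0.001, 0.735, 0.678, -0.001]
wrist_force: [0.2, -0.2, -3.0]
finger_gap: 0.0507
```

>>> arm_command --motion '[{"x":-5,"y":3,"z":0,"rx":0,"ry":0,"rz":0,"hand":1},{"x":-5,"y":3,"z":0,"rx":0,"ry":0,"rz":0,"hand":1},{"x":-5,"y":3,"z":0,"rx":0,"ry":0,"rz":0,"hand":1},{"x":-5,"y":3,"z":0,"rx":0,"ry":0,"rz":0,"hand":1}]'

```text
clock: 41.5
tcp_pos: [0.6086, -0.117, 0.1178]
orientation: [0.0, 0.734, 0.679, 0.0]
wrist_force: [0.3, 0.4, -1.1]
finger_gap: 0.0507
```

```bash
python3 st.py .6092,-.1178,-.0172;python3 wm.py motor_short .15 w14.png
```

```text
41.5 tcp [ 0.6086 -0.117   0.1178] j [-0.32  0.43  0.03  1.17  0.    1.33] gap 0.0507 F [ 0.3  0.4 -1.1]
tool x [0.0771 0.997  0.    ] z [ 1.e-04  0.e+00 -1.e+00] yaw x from +y 4.42
.6092,-.1178,-.0172 [ -0.8   0.7 135. ]
motor_short 0.58 [326. 262.] n 8856 [ 0.6075 -0.1184  0.18  ] [0.051 0.052 0.006]
seat 0.96 [326. 180.] 2602 [ 0.6096 -0.1148]
seat 0.9 [320.  25.] 734 [0.6192 0.038 ]
seat 0.65 [321. 109.] 1599 [ 0.6148 -0.0369]
```

View pics/w14.png

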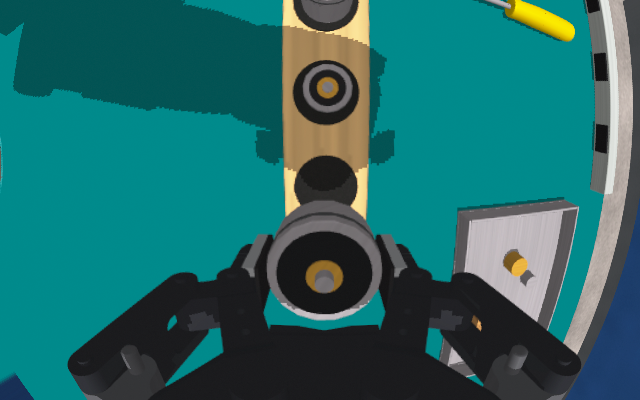

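>>> arm_command --motion '[{"x":-0.5,"y":0,"z":20,"rx":0,"ry":0,"rz":0,"hand":1},{"x":-0.5,"y":0,"z":50,"rx":0,"ry":0,"rz":0,"hand":1},{"x":-0.5,"y":0,"z":85,"rx":0,"ry":0,"rz":0,"hand":1},{"x":-0.5,"y":0,"z":112,"rx":0,"ry":0,"rz":0,"hand":1},{"x":-0.5,"y":0,"z":125,"rx":0,"ry":0,"rz":0,"hand":1},{"x":-0.5,"y":0,"z":129,"rx":0,"ry":0,"rz":0,"hand":1},{"x":-0.5,"y":0,"z":131,"rx":0,"ry":0,"rz":0,"hand":1},{"x":-0.5,"y":0,"z":132,"rx":0,"ry":0,"rz":0,"hand":1},{"x":-0.5,"y":0,"z":132.5,"rx":0,"ry":0,"rz":0,"hand":1},{"x":-0.5,"y":0,"z":132.5,"rx":0,"ry":0,"rz":0,"hand":1}]'

```text
clock: 42.9
tcp_pos: [0.6091, -0.1186, -0.0146]
orientation: [0.0, 0.734, 0.679, 0.0]
wrist_force: [0.6, 0.2, -1.0]
finger_gap: 0.0504
```

>>> arm_command --motion '[{"x":0,"y":0,"z":0.6,"rx":0,"ry":0,"rz":0,"hand":1},{"x":0,"y":0,"z":1.2,"rx":0,"ry":0,"rz":0,"hand":1},{"x":0,"y":0,"z":1.8,"rx":0,"ry":0,"rz":0,"hand":1},{"x":0,"y":0,"z":1.8,"rx":0,"ry":0,"rz":0,"hand":1}]'

```text
clock: 43.4
tcp_pos: [0.6088, -0.1185, -0.0169]
orientation: [-0.0, 0.734, 0.679, -0.0]
wrist_force: [0.2, -1.0, -1.2]
finger_gap: 0.0504
```

>>> arm_command --motion '[{"x":0,"y":0,"z":0.4,"rx":0,"ry":0,"rz":0,"hand":1},{"x":0,"y":0,"z":0.4,"rx":0,"ry":0,"rz":0,"hand":1}]'

```text
clock: 43.65
tcp_pos: [0.6088, -0.1186, -0.0171]
orientation: [0.0, 0.734, 0.679, -0.0]
wrist_force: [-0.1, 0.2, -1.1]
finger_gap: 0.0506
```

>>> arm_command --motion '[{"x":0,"y":0,"z":0.5,"rx":0,"ry":0,"rz":0,"hand":1},{"x":0,"y":0,"z":0.5,"rx":0,"ry":0,"rz":0,"hand":1}]'

```text
clock: 43.9
tcp_pos: [0.6089, -0.1186, -0.0171]
orientation: [0.0, 0.734, 0.679, 0.0]
wrist_force: [-2.1, 0.9, 5.1]
finger_gap: 0.0507
```

Firm contact at +5 N. Release and retreat.

>>> arm_command --motion '[{"x":0,"y":0,"z":0,"rx":0,"ry":0,"rz":0,"hand":0.1},{"x":0,"y":0,"z":0,"rx":0,"ry":0,"rz":0,"hand":-0.1},{"x":0,"y":0,"z":0,"rx":0,"ry":0,"rz":0,"hand":-0.3},{"x":0,"y":0,"z":0,"rx":0,"ry":0,"rz":0,"hand":-0.6},{"x":0,"y":0,"z":0,"rx":0,"ry":0,"rz":0,"hand":-1},{"x":0,"y":0,"z":0,"rx":0,"ry":0,"rz":0,"hand":-1},{"x":0,"y":0,"z":0,"rx":0,"ry":0,"rz":0,"hand":-1}]'

```text
clock: 44.78
tcp_pos: [0.6088, -0.1185, -0.0178]
orientation: [-0.0, 0.734, 0.679, -0.0]
wrist_force: [-0.9, 0.5, 0.0]
finger_gap: 0.0854
```

>>> arm_command --motion '[{"x":0,"y":0,"z":-10,"rx":0,"ry":0,"rz":0,"hand":-1},{"x":0,"y":0,"z":-40,"rx":0,"ry":0,"rz":0,"hand":-1},{"x":0,"y":0,"z":-85,"rx":0,"ry":0,"rz":0,"hand":-1},{"x":0,"y":0,"z":-130,"rx":0,"ry":0,"rz":0,"hand":-1},{"x":0,"y":0,"z":-165,"rx":0,"ry":0,"rz":0,"hand":-1},{"x":0,"y":0,"z":-190,"rx":0,"ry":0,"rz":0,"hand":-1},{"x":0,"y":0,"z":-200,"rx":0,"ry":0,"rz":0,"hand":-1},{"x":0,"y":0,"z":-200,"rx":0,"ry":0,"rz":0,"hand":-1}]'

```text
clock: 45.78
tcp_pos: [0.6091, -0.1186, 0.1829]
orientation: [0.001, 0.734, 0.679, 0.0]
wrist_force: [-0.1, 0.0, -0.9]
finger_gap: 0.0855
```

>>> arm_command --motion '[{"x":-10,"y":-20,"z":0,"rx":0,"ry":0,"rz":0,"hand":-1},{"x":-25,"y":-50,"z":0,"rx":0,"ry":0,"rz":0,"hand":-1},{"x":-45,"y":-90,"z":0,"rx":0,"ry":0,"rz":0,"hand":-1},{"x":-65,"y":-130,"z":0,"rx":0,"ry":0,"rz":0,"hand":-1},{"x":-85,"y":-165,"z":0,"rx":0,"ry":0,"rz":0,"hand":-1},{"x":-95,"y":-190,"z":0,"rx":0,"ry":0,"rz":0,"hand":-1},{"x":-100,"y":-200,"z":0,"rx":0,"ry":0,"rz":0,"hand":-1},{"x":-100,"y":-200,"z":0,"rx":0,"ry":0,"rz":0,"hand":-1},{"x":-100,"y":-200,"z":0,"rx":0,"ry":0,"rz":0,"hand":-1}]'

```text
clock: 46.9
tcp_pos: [0.4023, -0.2024, 0.182]
orientation: [0.0, 0.734, 0.679, 0.0]
wrist_force: [1.3, -0.2, -0.7]
finger_gap: 0.0856
```

```bash
python3 st.py; python3 - <<'E'
from h import *
exp=dict(motor_tall=((.6296,.1458),(.6291,.1453),(.6300,.1463)),motor_mid=((.6228,.0582),(.6221,.0575),(.6234,.0588)),motor_low=((.6159,-.0296),(.6152,-.0302),(.6165,-.0289)),motor_short=((.609,-.1173),(.6082,-.1179),(.6096,-.1166)))
for i,n in enumerate(['scene','top']):
    p=viewer.read_camera(n);W=cloud(p);save(p,n+'_end.png')
    if n=='scene': cv2.imwrite('pics/scene_endc.png',cv2.resize(p['image'][130:330,200:520,::-1],(800,500)))
    for k,e in exp.items():
        a,b=topcentre(p,W,e[0],H[k]+.015); s=np.array(e[2-i]); print(n,k,'centroid off mm',np.round((a[:2]-s)*1e3,1),'ellipse',np.round((b[:2]-s)*1e3,1))
E
```

```text
46.9 tcp [ 0.4023 -0.2024  0.182 ] j [-0.64  0.08 -0.28  1.22  0.    1.  ] gap 0.0856 F [ 1.3 -0.2 -0.7]
tool x [7.78e-02 9.97e-01 1.00e-04] z [ 2.e-04  1.e-04 -1.e+00] yaw x from +y 4.46
scene motor_tall centroid off mm [ 0.4 -0.1] ellipse [-0.2 -0.6]
scene motor_mid centroid off mm [1.9 0.9] ellipse [1.5 0.5]
scene motor_low centroid off mm [2.2 2.3] ellipse [1.3 1.3]
scene motor_short centroid off mm [0.1 2.3] ellipse [-0.4  1.9]
top motor_tall centroid off mm [-1.3 -1.9] ellipse [-1.1 -1.4]
top motor_mid centroid off mm [0.7 0.6] ellipse [0.5 0. ]
top motor_low centroid off mm [0.4 0.5] ellipse [0.7 0.3]
top motor_short centroid off mm [-1.   0.3] ellipse [-0.9  0.2]
```

View pics/scene_endc.png

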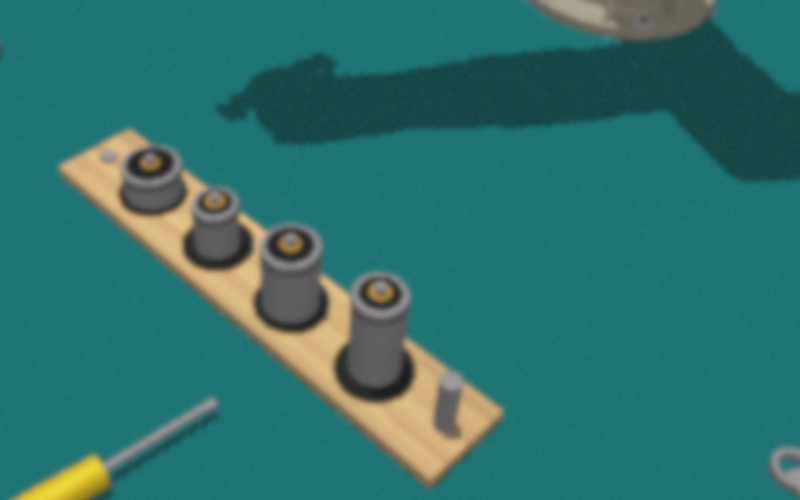

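All four stand upright on their discs in order, from tall by the pin (375,330) to short at the far end (152,180). Each is within about 2 mm of its disc's centre, and the arm is clear. Handing in.

```bash
python3 -c "
from h import *
print(hand_in())"
```

```text
the job is handed in; nothing more can be done
None
```

All four motors are standing upright on the discs in height order, from tall at the pin end through mid and low to short at the far end. I handed the job in at about 47 s of the 96 s allowed.

**Final checks:** In both fixed cameras every motor was upright and within about 2–3 mm of its disc's centre, with the arm well clear. The largest offset was low in the scene camera, about 3 mm by centroid and 2 mm by ellipse fit. The top camera put low at under 1 mm. The cameras' absolute positions differed by 2–4 mm, so I measured each motor against its disc.

**What went wrong:**
- **Missed grasp:** The first grasp of the short motor closed on air just above it and did not move it.
- **Cause:** Both the wrist and scene depth images showed the real fingertips sitting 37–42 mm behind the reported TCP. This disagrees with the tool description.
- **Effect:** The tall, mid and low motors had therefore been held only near their tops; low was the most marginal, at a 34 mm gap on a 38 mm can. All three carried level and set down without slipping. I regripped the short motor about 34 mm deeper and it placed normally.

Each motor was lowered in sub-millimetre steps until the wrist felt contact, at most about 5 N, before release. Nothing was dropped.

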